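# Strip the honing mandrel on the bench lathe and rack the wheels

## Task

The honing is finished: strip the lathe's mandrel. Slide every spacer sleeve and honing wheel off its open end, lay the sleeves on the floor of the grey tray and stand each wheel fully home in an empty slot of the timber rack. The wheels' shaped rims chip, so set them down gently without dropping, knocking or forcing them, and leave the wheel already in the rack and the other things on the bench alone.

Things in the scene. Friction and masses are not known exactly. Their poses are not given: they have to be found in the camera images.
- wheel0_center (a point): centre of a honing wheel, a plain brown MDF disc 120 mm in diameter and 20 mm thick with a 26 mm bore, 0.12 to 0.24 kg; it starts on the mandrel as the wheel nearest the open end (absent in some starts). Its y axis is the wheel's axis.
- sleeve0_center (a point): centre of a pale wooden spacer sleeve, a tube 38 mm in outer diameter, 70 mm long, 26 mm bore, about 60 g; it starts on the mandrel as the sleeve nearest the open end, just outside (on the open-end side of) wheel0's place. Its y axis runs along the tube.
- wheel1_center (a point): centre of a honing wheel, a plain brown MDF disc 120 mm in diameter and 20 mm thick with a 26 mm bore, 0.12 to 0.24 kg; it starts on the mandrel as the wheel in the middle (absent in some starts). Its y axis is the wheel's axis.
- sleeve1_center (a point): centre of a pale wooden spacer sleeve, a tube 38 mm in outer diameter, 70 mm long, 26 mm bore, about 60 g; it starts on the mandrel as the sleeve in the middle, just outside (on the open-end side of) wheel1's place. Its y axis runs along the tube.
- wheel2_center (a point): centre of a honing wheel, a plain brown MDF disc 120 mm in diameter and 20 mm thick with a 26 mm bore, 0.12 to 0.24 kg; it starts on the mandrel as the wheel nearest the shoulder (absent in some starts). Its y axis is the wheel's axis.
- sleeve2_center (a point): centre of a pale wooden spacer sleeve, a tube 38 mm in outer diameter, 70 mm long, 26 mm bore, about 60 g; it starts on the mandrel as the sleeve nearest the shoulder, just outside (on the open-end side of) wheel2's place. Its y axis runs along the tube.
- slot0 (a point): slot 0 of the rack: the point where a wheel's centre lies when it stands fully home in this slot, 60 mm above the slot's floor and 15 mm above the rack's top (true to about 2 mm). The slot is open at the top, 24 mm wide along the point's y (a wheel's axis lies along y when seated), 126 mm long along its x, 45 mm deep. Slots are 64 mm apart along y.
- parked0_center (a point): centre of another wheel of the same kind (120 x 20 mm) that already stands in slot 0 of the rack and stays there, or absent: in each start exactly one of the four slots is taken like this.
- slot1 (a point): slot 1 of the rack: the point where a wheel's centre lies when it stands fully home in this slot, 60 mm above the slot's floor and 15 mm above the rack's top (true to about 2 mm). The slot is open at the top, 24 mm wide along the point's y (a wheel's axis lies along y when seated), 126 mm long along its x, 45 mm deep. Slots are 64 mm apart along y.
- parked1_center (a point): centre of another wheel of the same kind (120 x 20 mm) that already stands in slot 1 of the rack and stays there, or absent: in each start exactly one of the four slots is taken like this.
- slot2 (a point): slot 2 of the rack: the point where a wheel's centre lies when it stands fully home in this slot, 60 mm above the slot's floor and 15 mm above the rack's top (true to about 2 mm). The slot is open at the top, 24 mm wide along the point's y (a wheel's axis lies along y when seated), 126 mm long along its x, 45 mm deep. Slots are 64 mm apart along y.
- parked2_center (a point): centre of another wheel of the same kind (120 x 20 mm) that already stands in slot 2 of the rack and stays there, or absent: in each start exactly one of the four slots is taken like this.
- slot3 (a point): slot 3 of the rack: the point where a wheel's centre lies when it stands fully home in this slot, 60 mm above the slot's floor and 15 mm above the rack's top (true to about 2 mm). The slot is open at the top, 24 mm wide along the point's y (a wheel's axis lies along y when seated), 126 mm long along its x, 45 mm deep. Slots are 64 mm apart along y.
- parked3_center (a point): centre of another wheel of the same kind (120 x 20 mm) that already stands in slot 3 of the rack and stays there, or absent: in each start exactly one of the four slots is taken like this.
- mandrel_tip (a point): centre of the open end of the mandrel: a plain level steel rod 20 mm in diameter that sticks out of the lathe's chuck, its centre line 210 mm above the bench. Site axes: +y points along the rod from the open end towards the chuck, z up. Sleeves and wheels hang on it loosely, their centres about 3 mm below the rod's centre line.
- mandrel_shoulder (a point): centre of the shoulder face at the chuck end of the rod, 297 mm from the open end: 36 mm in diameter and 36 mm long, then the chuck, 90 mm in diameter and 47 mm long; then the headstock, up to 312 mm above the bench. The lathe's bed, 96 mm wide and 102 mm high, runs under the whole rod to 18 mm beyond the open end. The lathe is fixed.
- rack: slotted timber wheel rack, fixed: 156 mm (x) by 266 mm (y) by 60 mm high, origin at the centre of its underside; four slots across it, slot0 at its +y end to slot3 at its -y end.
- tray: loose open grey tray, 130 mm (x) by 280 mm (y), 30 mm high, walls and floor 4 mm, 0.6 kg; origin at the centre of its underside. It may get knocked aside.
- glue: white bottle, 60 mm in diameter, 170 mm tall, standing on the bench; origin at its foot. Not part of the job.
- wax: round tin, 76 mm in diameter, 60 mm high, on the bench beyond the rack; origin at its foot. Not part of the job.
- chisel: turning chisel with a wooden handle, 260 mm long, lying on the bench beyond the lathe's bed; origin near its middle. Not part of the job.

How it is judged (in metres and radians):
At the end, for the whole second after the job is handed in: Every wheel from the mandrel stands at rest fully home in a rack slot (centre within 4 mm of the seated height, 4 mm across and 8 mm along the slot) and every sleeve lies at rest on the floor of the tray, not on another sleeve, with the tray flat (((y of wheel0_center in the frame of slot0 between -0.004 and 0.004 m and x of wheel0_center in the frame of slot0 between -0.008 and 0.008 m and z of wheel0_center in the frame of slot0 between -0.004 and 0.004 m) or (y of wheel0_center in the frame of slot1 between -0.004 and 0.004 m and x of wheel0_center in the frame of slot1 between -0.008 and 0.008 m and z of wheel0_center in the frame of slot1 between -0.004 and 0.004 m) or (y of wheel0_center in the frame of slot2 between -0.004 and 0.004 m and x of wheel0_center in the frame of slot2 between -0.008 and 0.008 m and z of wheel0_center in the frame of slot2 between -0.004 and 0.004 m) or (y of wheel0_center in the frame of slot3 between -0.004 and 0.004 m and x of wheel0_center in the frame of slot3 between -0.008 and 0.008 m and z of wheel0_center in the frame of slot3 between -0.004 and 0.004 m)) and angle between the y axis of each of wheel0_center, wheel1_center, wheel2_center and the y axis of rack, either way round below 0.15 rad and linear speed of each of wheel0, wheel1, wheel2, sleeve0, sleeve1, sleeve2 below 0.02 m/s and ((y of wheel1_center in the frame of slot0 between -0.004 and 0.004 m and x of wheel1_center in the frame of slot0 between -0.008 and 0.008 m and z of wheel1_center in the frame of slot0 between -0.004 and 0.004 m) or (y of wheel1_center in the frame of slot1 between -0.004 and 0.004 m and x of wheel1_center in the frame of slot1 between -0.008 and 0.008 m and z of wheel1_center in the frame of slot1 between -0.004 and 0.004 m) or (y of wheel1_center in the frame of slot2 between -0.004 and 0.004 m and x of wheel1_center in the frame of slot2 between -0.008 and 0.008 m and z of wheel1_center in the frame of slot2 between -0.004 and 0.004 m) or (y of wheel1_center in the frame of slot3 between -0.004 and 0.004 m and x of wheel1_center in the frame of slot3 between -0.008 and 0.008 m and z of wheel1_center in the frame of slot3 between -0.004 and 0.004 m)) and ((y of wheel2_center in the frame of slot0 between -0.004 and 0.004 m and x of wheel2_center in the frame of slot0 between -0.008 and 0.008 m and z of wheel2_center in the frame of slot0 between -0.004 and 0.004 m) or (y of wheel2_center in the frame of slot1 between -0.004 and 0.004 m and x of wheel2_center in the frame of slot1 between -0.008 and 0.008 m and z of wheel2_center in the frame of slot1 between -0.004 and 0.004 m) or (y of wheel2_center in the frame of slot2 between -0.004 and 0.004 m and x of wheel2_center in the frame of slot2 between -0.008 and 0.008 m and z of wheel2_center in the frame of slot2 between -0.004 and 0.004 m) or (y of wheel2_center in the frame of slot3 between -0.004 and 0.004 m and x of wheel2_center in the frame of slot3 between -0.008 and 0.008 m and z of wheel2_center in the frame of slot3 between -0.004 and 0.004 m)) and x of sleeve0_center in the frame of tray between -0.055 and 0.055 m and y of sleeve0_center in the frame of tray between -0.125 and 0.125 m and z of sleeve0_center in the frame of tray between 0.012 and 0.045 m and x of sleeve1_center in the frame of tray between -0.055 and 0.055 m and y of sleeve1_center in the frame of tray between -0.125 and 0.125 m and z of sleeve1_center in the frame of tray between 0.012 and 0.045 m and x of sleeve2_center in the frame of tray between -0.055 and 0.055 m and y of sleeve2_center in the frame of tray between -0.125 and 0.125 m and z of sleeve2_center in the frame of tray between 0.012 and 0.045 m and angle between tray's own z axis and vertical below 0.05 rad); the robot touches nothing.
It fails at once if a wheel is dropped: it falls at more than 0.4 m/s (a fall of about 8 mm) with no finger on it ((contact force between the fingers and wheel0 below 0.2 N and linear speed of wheel0 above 0.4 m/s) or (contact force between the fingers and wheel1 below 0.2 N and linear speed of wheel1 above 0.4 m/s) or (contact force between the fingers and wheel2 below 0.2 N and linear speed of wheel2 above 0.4 m/s)).
It fails at once if a wheel is knocked or forced: contact of more than 120 N between a wheel and the rack, the lathe or the tray (contact force between any of wheel0, wheel1, wheel2 and rack above 120 N or contact force between any of wheel0, wheel1, wheel2 and lathe above 120 N or contact force between any of wheel0, wheel1, wheel2 and tray above 120 N).
It fails at once if the wheel already in the rack is taken out or pushed more than 20 mm (distance of any of parked0_center, parked1_center, parked2_center, parked3_center from where it was at the start of the episode above 0.02 m).
It fails at once if the bottle, the tin or the chisel is moved more than 30 mm (distance of any of glue, wax, chisel from where it was at the start of the episode above 0.03 m).
Of wheel0, wheel1, wheel2 only 2 to 3 are there at a start; the rules pass over those that are not, and their reading is None.
Of parked0, parked1, parked2, parked3 only 1 to 1 are there at a start; the rules pass over those that are not, and their reading is None.
At some moment in a run one of tray may be knocked a few centimetres aside while the robot is not near it.
It also fails if it takes over 210 s, if anything falls off the work surface, if the arm or the gripper's body presses on something with over 40 N, if the wrist force passes 120 N, or if a joint passes its speed limit or range.

## Robot

A 6-joint arm with a two-finger parallel gripper is mounted at the origin on the work surface. World frame = base frame: x ahead of the robot, y to its left, z up, the work surface at z = 0. Lengths are in m, angles in degrees, forces in N, time in s.
With the tool pointing down it reaches from about 0.25 to 0.725 m from the base axis. Payload 9.7 kg.
Tool frame: the origin (TCP) lies at the very end of the fingers, on their centre line; the grasp point (between the pads) lies 19 mm behind it; z points along the fingers, y is the line along which they close (so a half turn about z gives the same grasp; the last joint's range is limited). The gripper opens to 85 mm and grips with 20 to 120 N. Pads are 22 mm wide; open, the fingers measure 114 mm over their backs; the gripper's body (76 mm by 85 mm) begins 54 mm behind the grasp point. The pads swing forward as they close: fully open they stand 13 mm farther back than shut.
Start: joints at [-64.229, 4.979, 10.078, 95.1, 0, 90], TCP at [0.239, -0.495, 0.231] pointing down, gripper open.
Joint ranges: [-179.16, 179.16], [-48.56, 103.87], [-65.8, 70.77], [-126.05, 130.52], [-82.76, 87.17], [-180, 180]. Speed limits (degrees/s): [127.2, 127.2, 147.25, 180, 180, 180].

## Interface

Orientations are given as [roll, pitch, yaw] about the fixed x, y, z axes, in that order (R = Rz(yaw) Ry(pitch) Rx(roll)).
In Python, from workcell import telemetry, optics, workorder gives the robot as it stands.
- The arm moves only by the shell command python3 -m handwheel 'ROWS' [FORCE]. ROWS is JSON, a list of rows, each an object of numbers: "tx", "ty", "tz": the shift along the tool's x, y, z in m; "ax", "ay", "az": the turn, a rotation vector about the tool's x, y, z in degrees; "jaw": the gripper command: -1 is shut, 1 is fully open, values between are in proportion. A call has exactly 10 rows; each row shifts and turns the commanded pose from where the row before left it, along the tool's axes as they then stand; what a row does not reach is not made up. A row lasts 1/8 s, in which the tool goes at most 62.5 mm and 10.7 degrees, less where a joint would pass 70% of its speed; a pose out of reach is approached as far as the arm can. A call is refused whole if a number of a shift passes 0.0625 or a number of a turn 10.7, either way. A call with a gripper value outside its range is refused whole. The fingers move at their own pace and stop on an object; FORCE is the grip in N (left out, the last holds). Time passes only in rows, so rows that do not move let the fingers close, or fill a call up. It gives the time, the measured TCP pose, the force, the opening and the grip force at its end, in the units of the state.
- telemetry.get_obs(): the state, without advancing time (a new reading comes with each control period).
- optics.camera(name): name is "scene" or "top" or "wrist"; returns a dict with "color" (420x560x3 uint8, red, green, blue), "K" (3x3 intrinsics, pixels), "k1" (the pictures are not rectified: a ray, as slopes to the right and down, at radius r is drawn at 1 + k1 r^2 times it, then the intrinsics apply), "extrinsics" (4x4, takes a point from camera to world coordinates); the wrist camera has in their place "mount" (4x4, takes a point from camera to tool coordinates, whose origin is the TCP and whose axes are the flange's). Camera axes: x right, y down, z forward; pixel columns grow to the right and rows downward; lengths in m; the calibration is good to about 2 mm. A picture is of the moment at which its call begins: read the wrist's pose just before it. There is no depth.
- workorder.job_done(): hands the job in; it is judged then, once.
The state is a dict: "time": time; "q": joint angles; "qd": joint speeds; "joint_efforts": joint torques, N m; "ee_pos": TCP position; "tcp_rot": TCP orientation; "wrist_force": force on the tool from outside, world axes, zero at the start; "torque": the same for the moment, N m; "opening": finger opening in m; "grasp_force": force on a finger pad.
Only numpy, scipy, OpenCV 4.12 (cv2) and the standard library are available. Lean on these libraries where they do the work, as an engineer would, in place of code of your own. Each camera call takes 0.05 s, during which the arm holds its last target. There are 200 camera calls.

## Working session

There is one attempt and no reset: what is moved stays moved. The work goes in short steps, Python scripts to look and compute and a shell command to move; the robot and the scene stay as the last step left them, time stands still between calls to the robot, and variables do not carry over. Pictures are saved under pics/ and viewed, at most 14 in all, crops included, and the job is handed in when it is done.

```bash
ls; mkdir -p pics
cat > h.py <<'E'
import numpy as np, cv2
from workcell import telemetry, optics, workorder
from scipy.spatial.transform import Rotation as R
def snap(name,fn):
    o=telemetry.get_obs(); c=optics.camera(name)
    cv2.imwrite('pics/'+fn+'.png',c['color'][:,:,::-1])
    if name=='wrist':
        T=np.eye(4);T[:3,:3]=R.from_euler('xyz',o['tcp_rot'],degrees=True).as_matrix();T[:3,3]=o['ee_pos']
        E=T@np.array(c['mount'])
    else: E=np.array(c['extrinsics'])
    np.savez('pics/'+fn+'.npz',K=c['K'],k1=c['k1'],E=E)
def load(fn):
    d=np.load('pics/'+fn+'.npz'); return d['K'],float(d['k1']),d['E']
def ray(fn,u,v):
    K,k1,E=load(fn)
    x,y=cv2.undistortPoints(np.array([[[u,v]]],float),K,np.array([k1,0,0,0,0.]))[0,0]
    d=E[:3,:3]@[x,y,1]; return E[:3,3],d
def onz(fn,u,v,z):
    c,d=ray(fn,u,v); return (c+d*(z-c[2])/d[2]).round(4)
def tri(*obs):
    A=np.zeros((3,3));b=np.zeros(3)
    for fn,u,v in obs:
        c,d=ray(fn,u,v); d=d/np.linalg.norm(d); P=np.eye(3)-np.outer(d,d); A+=P;b+=P@c
    return np.linalg.solve(A,b).round(4)
def proj(fn,p):
    K,k1,E=load(fn); q=np.linalg.inv(E)@np.append(p,1)
    r=cv2.projectPoints(q[None,:3],np.zeros(3),np.zeros(3),K,np.array([k1,0,0,0,0.]))[0]; return r.ravel().round(1)
E
python3 - <<'E'
from h import *
o=telemetry.get_obs(); print(o)
snap('scene','s0');snap('top','t0');snap('wrist','w0')
for n in ['s0','t0','w0']:
    K,k,E=load(n);print(n,K[0,0],k,E.round(3).tolist())
E
```

```text
pics
{'time': 0.0, 'q': array([-6.42292128e+01,  5.01000039e+00,  1.00334587e+01,  9.50981566e+01,
       -1.44369603e-03,  9.00003627e+01]), 'qd': array([-0.0257301 ,  0.06780126, -0.002587  ,  0.04599318, -0.08496707,
       -0.02472497]), 'joint_efforts': array([ 2.71482182e-03, -5.20384204e+01,  4.64804971e+01,  1.64380803e-02,
        2.21032997e-04,  3.57215612e-06]), 'ee_pos': array([ 0.23901974, -0.49509663,  0.23058469]), 'tcp_rot': array([-1.79925302e+02,  1.44416770e-03,  2.57704264e+01]), 'wrist_force': array([-0.42414799,  0.34446738,  0.73780845]), 'torque': array([0.04678166, 0.03415383, 0.01806953]), 'grasp_force': 0.0, 'opening': 0.08556876983680684}
s0 534.8163806115202 0.07121395780197098 [[0.064, 0.79, -0.61, 1.394], [0.998, -0.046, 0.046, -0.105], [0.008, -0.612, -0.791, 1.15], [0.0, 0.0, 0.0, 1.0]]
t0 400.0953232991411 -0.015130528774980438 [[0.017, -0.986, 0.167, 0.447], [-1.0, -0.013, 0.024, -0.062], [-0.021, -0.168, -0.986, 1.26], [0.0, 0.0, 0.0, 1.0]]
w0 349.965435897536 0.027563525808909806 [[0.435, -0.868, -0.239, 0.299], [-0.9, -0.419, -0.115, -0.467], [-0.0, 0.265, -0.964, 0.374], [0.0, 0.0, 0.0, 1.0]]
```

View pics/t0.png

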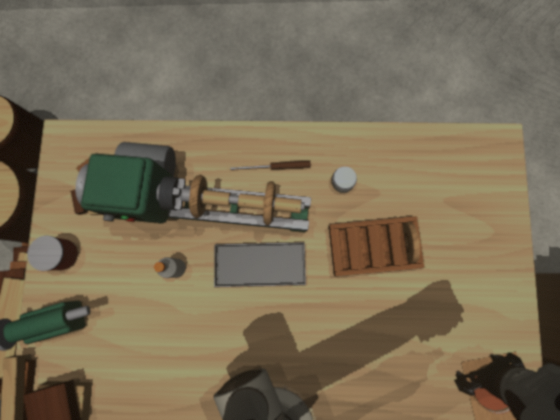

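View pics/s0.png

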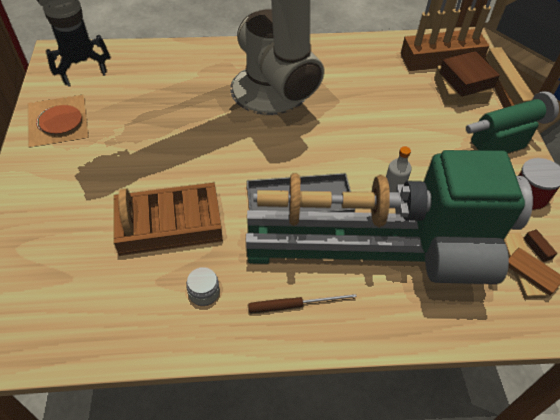

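The top view shows the rod running from the chuck at about (185,195) to its tip at about (307,210). There are wheels at columns 198 and 270, the tray is centred near (260,264), and the rack near (376,246) has slot 3 taken. I'll enlarge both areas.

Run:
```python
from h import *
t=cv2.imread('pics/t0.png');s=cv2.imread('pics/s0.png')
def crop(im,u0,v0,u1,v1,f): return cv2.resize(im[v0:v1,u0:u1],None,fx=f,fy=f,interpolation=cv2.INTER_CUBIC)
a=crop(t,160,165,320,235,5);b=crop(s,240,160,440,225,4)
cv2.imwrite('pics/c1.png',np.vstack([cv2.copyMakeBorder(crop(s,240,165,440,225,4),0,0,0,0,0),a[:, :800]]))
c=crop(t,205,210,430,295,3.5);d=crop(s,105,170,305,260,3.5)
w=max(c.shape[1],d.shape[1]);p=lambda i:cv2.copyMakeBorder(i,0,0,0,w-i.shape[1],0)
cv2.imwrite('pics/c2.png',np.vstack([p(c)[:297],p(d)[:303]]))
print(c.shape)
```

```text
(298, 788, 3)
```

View pics/c1.png

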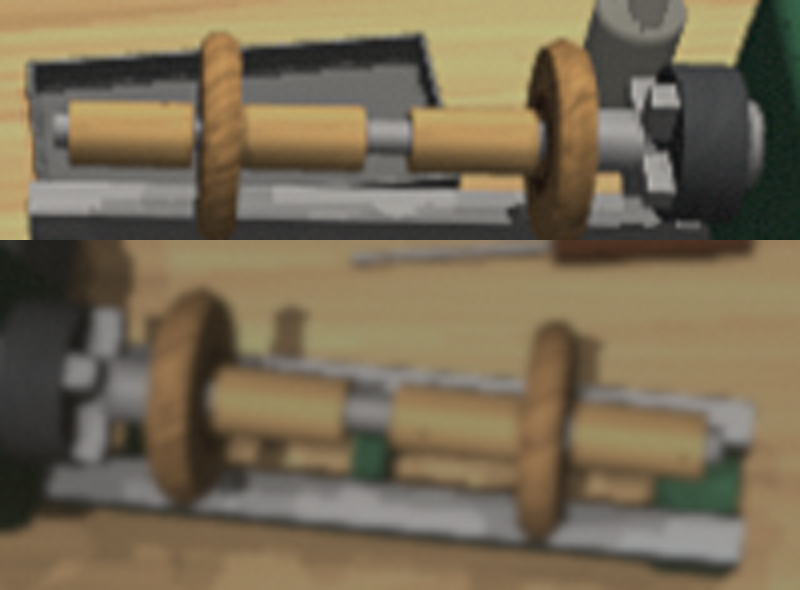

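View pics/c2.png

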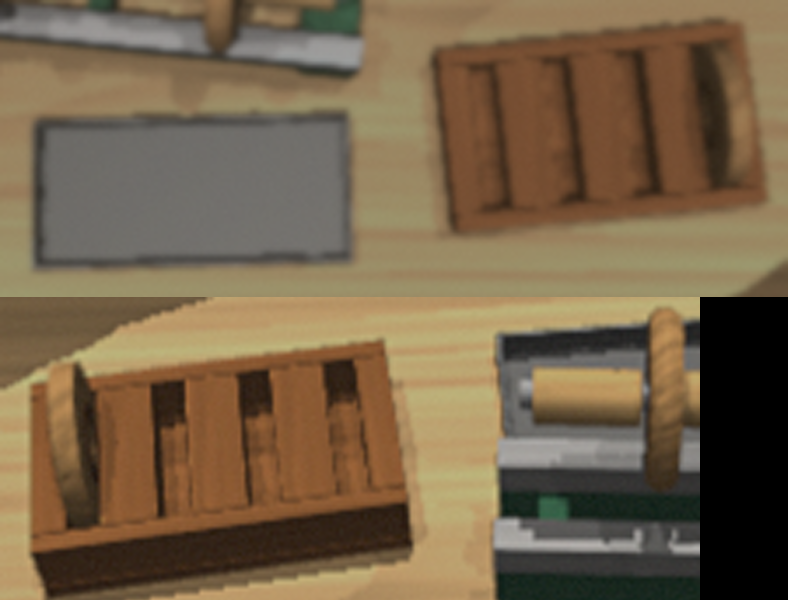

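The mandrel carries two wheels, wheel0 between the two outer sleeves and wheel2 at the shoulder (wheel1 is absent), plus three sleeves. Rack slots 0 to 2 are empty and slot 3 is taken. The rod tip is at scene (253,197.5) and top (304,205.6). Next I'll turn these into positions.

Run:
```python
from h import *
S=lambda U,V:('s0',240+(U+.5)/4-.5,165+(V+.5)/4-.5)
T=lambda U,V:('t0',160+(U+.5)/5-.5,165+(V-240+.5)/5-.5)
for n,a,b in [('tip',(54,131),(719,441)),('s0out',(69,133),(707,441)),('s0in',(193,136),(574,430)),('w0',(220,136),(548,430)),('s1out',(243,136),(526,425)),('s1in',(366,137),(391,414)),('s2out',(412,138),(349,408)),('w2',(563,139),(190,397)),('shoulderish',(600,138),(148,385))]:
    print(n,tri(S(*a),T(*b)), onz(*S(*a),.21),onz(*T(*b),.21))
T2=lambda U,V:('t0',205+(U+.5)/3.5-.5,210+(V+.5)/3.5-.5)
S2=lambda U,V:('s0',105+(U+.5)/3.5-.5,170+(V-297+.5)/3.5-.5)
for (a,b) in zip([(435,52),(742,22),(766,200),(455,232)],[(405,497),(35,548),(32,388),(382,342)]):
    print('rack',onz(*T2(*a),.06),onz(*S2(*b),.06),tri(T2(*a),S2(*b)))
for a in [(35,120),(348,113),(352,260),(36,267)]: print('tray',onz(*T2(*a),.03))
```

```text
tip [ 0.6331 -0.0794  0.2116] [ 0.6318 -0.0795  0.21  ] [ 0.6334 -0.0793  0.21  ]
s0out [ 0.6334 -0.072   0.2097] [ 0.6337 -0.0711  0.21  ] [ 0.6333 -0.0729  0.21  ]
s0in [ 0.6387 -0.0014  0.2084] [ 0.6399 -0.0013  0.21  ] [ 0.6384 -0.0019  0.21  ]
w0 [0.6387 0.0133 0.2074] [0.6408 0.014  0.21  ] [0.6382 0.012  0.21  ]
s1out [0.641  0.0255 0.2093] [0.6416 0.0269 0.21  ] [0.6408 0.0239 0.21  ]
s1in [0.6459 0.0964 0.2095] [0.6463 0.0962 0.21  ] [0.6458 0.0965 0.21  ]
s2out [0.6489 0.1205 0.2104] [0.6485 0.122  0.21  ] [0.6488 0.1193 0.21  ]
w2 [0.6539 0.2062 0.2096] [0.6542 0.2067 0.21  ] [0.6538 0.2055 0.21  ]
shoulderish [0.6589 0.2264 0.2155] [0.6546 0.2275 0.21  ] [0.6601 0.2286 0.21  ]
rack [ 0.6007 -0.1594  0.06  ] [ 0.6004 -0.1621  0.06  ] [ 0.6007 -0.1607  0.0602]
rack [ 0.6304 -0.4236  0.06  ] [ 0.6292 -0.4196  0.06  ] [ 0.6301 -0.4211  0.0619]
rack [ 0.4788 -0.4383  0.06  ] [ 0.4837 -0.4375  0.06  ] [ 0.4789 -0.4396  0.0544]
rack [ 0.448  -0.1762  0.06  ] [ 0.4529 -0.178   0.06  ] [ 0.448  -0.1775  0.0542]
tray [0.5392 0.1901 0.03  ]
tray [ 0.5495 -0.0855  0.03  ]
tray [ 0.4227 -0.0903  0.03  ]
tray [0.4119 0.1833 0.03  ]
```

```bash
cat >> h.py <<'E'
def to(x,y,z,yaw):
    "turn first (az), then this shift in tool axes; n rows"
    o=telemetry.get_obs(); p=np.array(o['ee_pos']); r=R.from_euler('xyz',o['tcp_rot'],degrees=True)
    g=R.from_euler('xyz',[180,0,yaw],degrees=True)
    print('turn',(r.inv()*g).as_rotvec(degrees=True).round(2),'shift',g.inv().apply(np.array([x,y,z])-p).round(4))
def st():
    o=telemetry.get_obs(); print(round(o['time'],2),o['ee_pos'].round(4),o['tcp_rot'].round(2),o['wrist_force'].round(1),round(o['opening'],4),round(o['grasp_force'],1))
E
python3 -m handwheel '[{"az":9.65,"tz":-0.035},{"az":9.65,"tz":-0.035},{"tx":0.046,"ty":-0.0228},{"tx":0.046,"ty":-0.0228},{"tx":0.046,"ty":-0.0228},{"tx":0.046,"ty":-0.0228},{"tx":0.046,"ty":-0.0228},{"tx":0.046,"ty":-0.0228},{"tx":0.045,"ty":-0.0228},{}]'
python3 -c "
from h import *
st();snap('wrist','w1')"
```

```text
0.15 [ 0.2391 -0.4951  0.2308] [-179.94   -0.     25.77] [ 0.6  0.1 -0. ] 0.0851 0.0$[0]: bad value
```

View pics/w1.png

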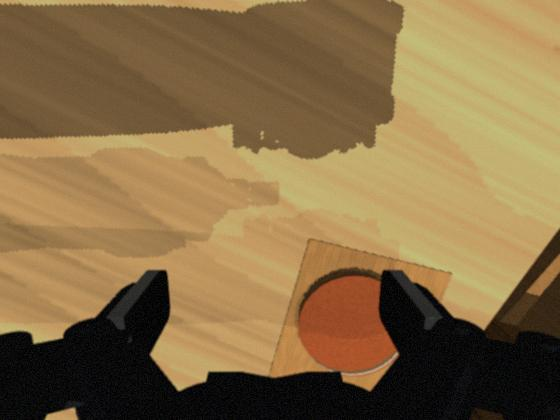

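That move was refused, so the wrist picture only shows the bench under the start pose. I'll send complete rows.

```bash
python3 -m handwheel '[{"tx":0,"ty":0,"tz":-0.035,"ax":0,"ay":0,"az":9.65,"jaw":1},{"tx":0,"ty":0,"tz":-0.035,"ax":0,"ay":0,"az":9.65,"jaw":1},{"tx":0.046,"ty":-0.0228,"tz":0,"ax":0,"ay":0,"az":0,"jaw":1},{"tx":0.046,"ty":-0.0228,"tz":0,"ax":0,"ay":0,"az":0,"jaw":1},{"tx":0.046,"ty":-0.0228,"tz":0,"ax":0,"ay":0,"az":0,"jaw":1},{"tx":0.046,"ty":-0.0228,"tz":0,"ax":0,"ay":0,"az":0,"jaw":1},{"tx":0.046,"ty":-0.0228,"tz":0,"ax":0,"ay":0,"az":0,"jaw":1},{"tx":0.046,"ty":-0.0228,"tz":0,"ax":0,"ay":0,"az":0,"jaw":1},{"tx":0.045,"ty":-0.0228,"tz":0,"ax":0,"ay":0,"az":0,"jaw":1},{"tx":0,"ty":0,"tz":0,"ax":0,"ay":0,"az":0,"jaw":1}]'
python3 -c "
from h import *
st();snap('wrist','w1')"
```

```text
time: 1.45
ee_pos: [0.5424, -0.2984, 0.2998]
tcp_rot: [-179.9, 0.1, 6.7]
wrist_force: [-0.8, -1.1, -0.5]
opening: 0.0853
grasp_force: 0.0
1.45 [ 0.5424 -0.2984  0.2998] [-1.7992e+02  7.0000e-02  6.6900e+00] [-0.8 -1.1 -0.5] 0.0853 0.0
```

View pics/w1.png

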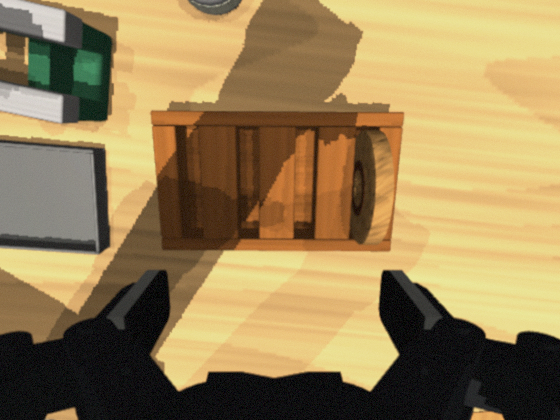

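The rack spans about (152,112) to (403,250), square to the image. I'll enlarge it to read the slot edges.

```bash
python3 -c "
from h import *
i=cv2.imread('pics/w1.png')[105:255,145:410];i=cv2.convertScaleAbs(i,alpha=1.5,beta=10)
cv2.imwrite('pics/c3.png',cv2.resize(i,None,fx=3,fy=3,interpolation=cv2.INTER_CUBIC))"
```

```text
(no output)
```

View pics/c3.png

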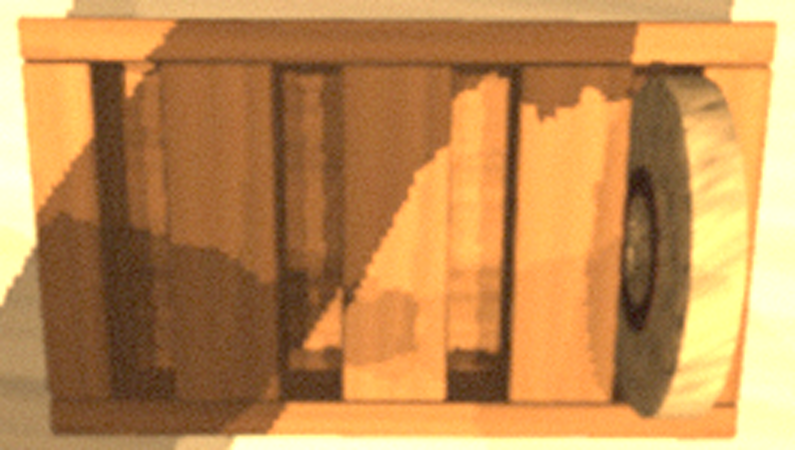

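Run:
```python
from h import *
C=lambda U,V:onz('w1',145+(U+.5)/3-.5,105+(V+.5)/3-.5,.06)[:2]
far=[C(*p) for p in [(91,64),(158,64),(273,65),(345,65),(449,65),(520,65)]]
near=[C(*p) for p in [(108,401),(175,401),(281,401),(344,401),(446,402),(509,402)]]
for k in range(3):
    f=(far[2*k]+far[2*k+1])/2;n=(near[2*k]+near[2*k+1])/2;d=f-n
    print('slot',k,(f+n)/2,'len',np.linalg.norm(d),'yaw',np.degrees(np.arctan2(d[1],d[0])),'w',np.linalg.norm(far[2*k]-far[2*k+1]),np.linalg.norm(near[2*k]-near[2*k+1]))
c=[C(*p) for p in [(20,20),(775,22),(737,435),(52,433)]]
print(np.array(c),np.mean(c,0))
for a,b in [(0,1),(3,2),(3,0),(2,1)]: d=c[a]-c[b]; print(np.linalg.norm(d),np.degrees(np.arctan2(d[1],d[0])))
```

```text
slot 0 [ 0.529  -0.2064] len 0.12544452957383187 yaw 5.8105777388935955 w 0.02346763729053267 0.025675864152935532
slot 1 [ 0.536525 -0.2713  ] len 0.1252687610699491 yaw 6.140678884498933 w 0.02537794317906791 0.024174573419193945
slot 2 [ 0.5436   -0.333625] len 0.12560490635321533 yaw 6.881723630636954 w 0.02496898075613024 0.02427385424690526
[[ 0.6018 -0.1634]
 [ 0.6318 -0.4243]
 [ 0.4797 -0.4428]
 [ 0.4495 -0.1791]] [ 0.5407 -0.3024]
0.2626191348702528 96.55943780315016
0.2654236801794445 96.53328267875054
0.15310708670731082 -174.1143959271576
0.1532209515699469 -173.06514946783267
```

Direct slot readings are slot0 (0.529,-0.206), slot1 (0.5365,-0.271) and slot2 (0.544,-0.334), with rack yaw about 6.5°. They match the given slot spacing and widths. Now for sleeve0.

```bash
python3 -m handwheel '[{"tx":0,"ty":0,"tz":0,"ax":0,"ay":0,"az":10.08,"jaw":1},{"tx":0,"ty":0,"tz":0,"ax":0,"ay":0,"az":10.08,"jaw":1},{"tx":0,"ty":0,"tz":0,"ax":0,"ay":0,"az":10.08,"jaw":1},{"tx":0,"ty":0,"tz":0,"ax":0,"ay":0,"az":10.08,"jaw":1},{"tx":0,"ty":0,"tz":0,"ax":0,"ay":0,"az":10.08,"jaw":1},{"tx":0,"ty":0,"tz":0,"ax":0,"ay":0,"az":10.08,"jaw":1},{"tx":0,"ty":0,"tz":0,"ax":0,"ay":0,"az":10.08,"jaw":1},{"tx":0,"ty":0,"tz":0,"ax":0,"ay":0,"az":10.08,"jaw":1},{"tx":0,"ty":0,"tz":0,"ax":0,"ay":0,"az":10.08,"jaw":1},{"tx":0,"ty":0,"tz":0,"ax":0,"ay":0,"az":10.08,"jaw":1}]' >/dev/null
python3 -m handwheel '[{"tx":-0.0446,"ty":-0.0124,"tz":0,"ax":0,"ay":0,"az":0,"jaw":1},{"tx":-0.0446,"ty":-0.0124,"tz":0,"ax":0,"ay":0,"az":0,"jaw":1},{"tx":-0.0446,"ty":-0.0124,"tz":0,"ax":0,"ay":0,"az":0,"jaw":1},{"tx":-0.0446,"ty":-0.0124,"tz":0,"ax":0,"ay":0,"az":0,"jaw":1},{"tx":-0.0446,"ty":-0.0124,"tz":0,"ax":0,"ay":0,"az":0,"jaw":1},{"tx":-0.0446,"ty":-0.0124,"tz":0,"ax":0,"ay":0,"az":0,"jaw":1},{"tx":0,"ty":0,"tz":0,"ax":0,"ay":0,"az":0,"jaw":1},{"tx":0,"ty":0,"tz":0,"ax":0,"ay":0,"az":0,"jaw":1},{"tx":0,"ty":0,"tz":0,"ax":0,"ay":0,"az":0,"jaw":1},{"tx":0,"ty":0,"tz":0,"ax":0,"ay":0,"az":0,"jaw":1}]' >/dev/null
python3 -c "
from h import *
st();snap('wrist','w2');to(.636,-.037,.185,-94.2)"
```

```text
4.0 [ 0.219  -0.2492  0.3483] [-165.99    6.63  -60.63] [-0.   0.3 -0.4] 0.0853 0.0
turn [-11.65  10.49  32.56] shift [-0.2421 -0.4003  0.1633]
```

View pics/w2.png

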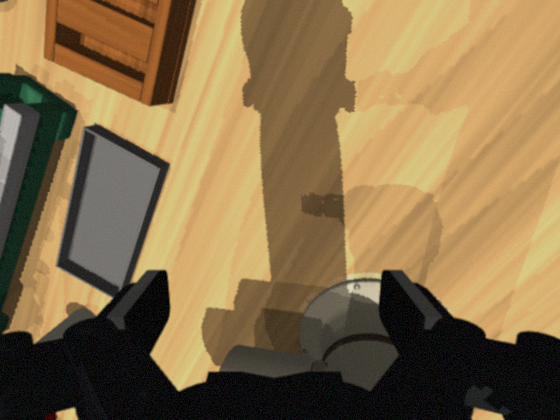

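```bash
python3 -c "
from h import *
o=telemetry.get_obs();print(o['q'].round(1),o['ee_pos'])"
```

```text
[-60.7 -14.7   3.9 115.3  14.  179.9] [ 0.21902837 -0.24916354  0.34834381]
```

The turn ran joint 6 into its 180° limit, because yaw = q1 − q6 + 180. Nothing was touched. I'll unwind the other way: sleeves at yaw -94.2 (q6 about -86) and wheels at yaw 175.8 (q6 about 5).

```bash
python3 -c "
from h import *
to(.45,-.15,.36,-40)"
```

```text
turn [-15.03   4.   -21.31] shift [ 0.1132 -0.2244 -0.0117]
```

```bash
python3 -m handwheel '[{"tx":0,"ty":0,"tz":0,"ax":-5.01,"ay":1.33,"az":-7.1,"jaw":1},{"tx":0,"ty":0,"tz":0,"ax":-5.01,"ay":1.33,"az":-7.1,"jaw":1},{"tx":0,"ty":0,"tz":0,"ax":-5.01,"ay":1.33,"az":-7.1,"jaw":1},{"tx":0.0226,"ty":-0.0449,"tz":-0.0023,"ax":0,"ay":0,"az":0,"jaw":1},{"tx":0.0226,"ty":-0.0449,"tz":-0.0023,"ax":0,"ay":0,"az":0,"jaw":1},{"tx":0.0226,"ty":-0.0449,"tz":-0.0023,"ax":0,"ay":0,"az":0,"jaw":1},{"tx":0.0226,"ty":-0.0449,"tz":-0.0023,"ax":0,"ay":0,"az":0,"jaw":1},{"tx":0.0226,"ty":-0.0449,"tz":-0.0023,"ax":0,"ay":0,"az":0,"jaw":1},{"tx":0,"ty":0,"tz":0,"ax":0,"ay":0,"az":-10,"jaw":1},{"tx":0,"ty":0,"tz":0,"ax":0,"ay":0,"az":-10,"jaw":1}]'
python3 -c "
from h import *
o=telemetry.get_obs();print(o['q'].round(1));to(.45,-.15,.36,-94.2)"
```

```text
time: 5.3
ee_pos: [0.3857, -0.2259, 0.3649]
tcp_rot: [-175.8, -1.4, -12.8]
wrist_force: [-0.1, 0.0, 0.8]
opening: 0.0853
grasp_force: 0.0
[-33.2  -3.7  16.7 110.4   4.4 159.6]
turn [-4.48  1.77 81.36] shift [-0.0804 -0.0586  0.0049]
```

```bash
python3 -m handwheel '[{"tx":0,"ty":0,"tz":0,"ax":0,"ay":0,"az":-10.3,"jaw":1},{"tx":0,"ty":0,"tz":0,"ax":0,"ay":0,"az":-10.3,"jaw":1},{"tx":0,"ty":0,"tz":0,"ax":0,"ay":0,"az":-10.3,"jaw":1},{"tx":0,"ty":0,"tz":0,"ax":0,"ay":0,"az":-10.3,"jaw":1},{"tx":0,"ty":0,"tz":0,"ax":0,"ay":0,"az":-10.3,"jaw":1},{"tx":0,"ty":0,"tz":0,"ax":0,"ay":0,"az":-10.3,"jaw":1},{"tx":0,"ty":0,"tz":0,"ax":0,"ay":0,"az":-10.3,"jaw":1},{"tx":0,"ty":0,"tz":0,"ax":0,"ay":0,"az":-10.3,"jaw":1},{"tx":0,"ty":0,"tz":0,"ax":0,"ay":0,"az":-10.3,"jaw":1},{"tx":0,"ty":0,"tz":0,"ax":0,"ay":0,"az":-10.3,"jaw":1}]'
python3 -m handwheel '[{"tx":0,"ty":0,"tz":0,"ax":0,"ay":0,"az":-10.3,"jaw":1},{"tx":0,"ty":0,"tz":0,"ax":0,"ay":0,"az":-10.3,"jaw":1},{"tx":0,"ty":0,"tz":0,"ax":0,"ay":0,"az":-10.3,"jaw":1},{"tx":0,"ty":0,"tz":0,"ax":0,"ay":0,"az":-10.3,"jaw":1},{"tx":0,"ty":0,"tz":0,"ax":0,"ay":0,"az":-10.3,"jaw":1},{"tx":0,"ty":0,"tz":0,"ax":0,"ay":0,"az":-10.3,"jaw":1},{"tx":0,"ty":0,"tz":0,"ax":0,"ay":0,"az":-10.3,"jaw":1},{"tx":0,"ty":0,"tz":0,"ax":0,"ay":0,"az":-10.3,"jaw":1},{"tx":0,"ty":0,"tz":0,"ax":0,"ay":0,"az":-10.3,"jaw":1},{"tx":0,"ty":0,"tz":0,"ax":0,"ay":0,"az":-10.3,"jaw":1}]'
python3 -c "
from h import *
o=telemetry.get_obs();print(o['q'].round(1));to(.636,-.037,.3,-94.2)"
```

```text
time: 6.55
ee_pos: [0.3853, -0.2259, 0.3651]
tcp_rot: [177.6, -3.7, 90.3]
wrist_force: [0.1, 0.2, 0.1]
opening: 0.0856
grasp_force: 0.0
time: 7.8
ee_pos: [0.3853, -0.2259, 0.3651]
tcp_rot: [176.9, 3.2, -166.9]
wrist_force: [-0.5, -0.4, 0.4]
opening: 0.0855
grasp_force: 0.0
[-33.2  -3.7  16.6 110.4   4.4 -46.4]
turn [  0.67   4.69 -72.56] shift [-0.2067 -0.2362  0.0651]
```

```bash
python3 -m handwheel '[{"tx":0,"ty":0,"tz":0,"ax":0.1,"ay":0.67,"az":-10.37,"jaw":1},{"tx":0,"ty":0,"tz":0,"ax":0.1,"ay":0.67,"az":-10.37,"jaw":1},{"tx":0,"ty":0,"tz":0,"ax":0.1,"ay":0.67,"az":-10.37,"jaw":1},{"tx":0,"ty":0,"tz":0,"ax":0.1,"ay":0.67,"az":-10.37,"jaw":1},{"tx":0,"ty":0,"tz":0,"ax":0.1,"ay":0.67,"az":-10.37,"jaw":1},{"tx":0,"ty":0,"tz":0,"ax":0.1,"ay":0.67,"az":-10.37,"jaw":1},{"tx":0,"ty":0,"tz":0,"ax":0.1,"ay":0.67,"az":-10.37,"jaw":1},{"tx":-0.0345,"ty":-0.0394,"tz":0,"ax":0,"ay":0,"az":0,"jaw":1},{"tx":-0.0345,"ty":-0.0394,"tz":0,"ax":0,"ay":0,"az":0,"jaw":1},{"tx":-0.0345,"ty":-0.0394,"tz":0,"ax":0,"ay":0,"az":0,"jaw":1}]'
python3 -m handwheel '[{"tx":-0.0345,"ty":-0.0394,"tz":0.01,"ax":0,"ay":0,"az":0,"jaw":1},{"tx":-0.0345,"ty":-0.0394,"tz":0.02,"ax":0,"ay":0,"az":0,"jaw":1},{"tx":-0.0345,"ty":-0.0394,"tz":0.035,"ax":0,"ay":0,"az":0,"jaw":1},{"tx":0,"ty":0,"tz":0,"ax":0,"ay":0,"az":0,"jaw":1},{"tx":0,"ty":0,"tz":0,"ax":0,"ay":0,"az":0,"jaw":1},{"tx":0,"ty":0,"tz":0,"ax":0,"ay":0,"az":0,"jaw":1},{"tx":0,"ty":0,"tz":0,"ax":0,"ay":0,"az":0,"jaw":1},{"tx":0,"ty":0,"tz":0,"ax":0,"ay":0,"az":0,"jaw":1},{"tx":0,"ty":0,"tz":0,"ax":0,"ay":0,"az":0,"jaw":1},{"tx":0,"ty":0,"tz":0,"ax":0,"ay":0,"az":0,"jaw":1}]'
python3 -c "
from h import *
snap('wrist','w3');o=telemetry.get_obs();print(o['q'].round(1));to(.636,-.037,.185,-94.2)
i=cv2.imread('pics/w3.png');
print([proj('w3',p) for p in [(.6335,-.072,.209),(.6387,-.0014,.209)]])"
```

```text
time: 9.05
ee_pos: [0.5125, -0.1309, 0.3652]
tcp_rot: [-180.0, -0.0, -94.5]
wrist_force: [1.0, -0.2, 0.4]
opening: 0.0853
grasp_force: 0.0
time: 10.3
ee_pos: [0.6367, -0.0384, 0.3011]
tcp_rot: [-179.9, -0.0, -94.5]
wrist_force: [-0.0, -0.1, 0.7]
opening: 0.0852
grasp_force: 0.0
[ -3.4  20.7  36.7 105.9  -0.  -88.9]
turn [-0.05 -0.03 -0.32] shift [-0.0013  0.0008  0.116 ]
[array([275.3, 172.4]), array([275.7, 269.5])]
```

View pics/w3.png

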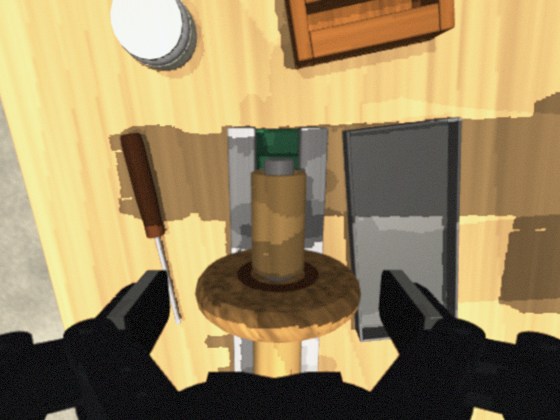

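The wrist view shows sleeve0 centred at column 278, between the fingers (midpoint about 274), so I'm descending to grip.

```bash
python3 -m handwheel '[{"tx":0,"ty":0.001,"tz":0.03,"ax":0,"ay":0,"az":0,"jaw":1},{"tx":0,"ty":0.001,"tz":0.03,"ax":0,"ay":0,"az":0,"jaw":1},{"tx":0,"ty":0,"tz":0.03,"ax":0,"ay":0,"az":0,"jaw":1},{"tx":0,"ty":0,"tz":0.026,"ax":0,"ay":0,"az":-0.3,"jaw":1},{"tx":0,"ty":0,"tz":0,"ax":0,"ay":0,"az":0,"jaw":0.2},{"tx":0,"ty":0,"tz":0,"ax":0,"ay":0,"az":0,"jaw":0},{"tx":0,"ty":0,"tz":0,"ax":0,"ay":0,"az":0,"jaw":-0.4},{"tx":0,"ty":0,"tz":0,"ax":0,"ay":0,"az":0,"jaw":-0.4},{"tx":0,"ty":0,"tz":0,"ax":0,"ay":0,"az":0,"jaw":-0.4},{"tx":0,"ty":0,"tz":0,"ax":0,"ay":0,"az":0,"jaw":-0.4}]' 30
python3 -c "
from h import *
to(.636,-.037,.185,-94.2)"
```

```text
time: 11.6
ee_pos: [0.6353, -0.0382, 0.1867]
tcp_rot: [-179.8, -0.0, -94.2]
wrist_force: [-0.9, 0.5, 5.5]
opening: 0.0358
grasp_force: 30.7
turn [-0.2  -0.03 -0.02] shift [-0.0012 -0.0006  0.0017]
```

```bash
python3 -m handwheel '[{"tx":0,"ty":0,"tz":-0.002,"ax":0,"ay":0,"az":0,"jaw":-0.4},{"tx":0.005,"ty":0,"tz":-0.001,"ax":0,"ay":0,"az":0,"jaw":-0.4},{"tx":0.012,"ty":0,"tz":0,"ax":0,"ay":0,"az":0,"jaw":-0.4},{"tx":0.012,"ty":0,"tz":0,"ax":0,"ay":0,"az":0,"jaw":-0.4},{"tx":0.012,"ty":0,"tz":0,"ax":0,"ay":0,"az":0,"jaw":-0.4},{"tx":0.012,"ty":0,"tz":0,"ax":0,"ay":0,"az":0,"jaw":-0.4},{"tx":0.012,"ty":0,"tz":0,"ax":0,"ay":0,"az":0,"jaw":-0.4},{"tx":0.012,"ty":0,"tz":0,"ax":0,"ay":0,"az":0,"jaw":-0.4},{"tx":0.012,"ty":0,"tz":0,"ax":0,"ay":0,"az":0,"jaw":-0.4},{"tx":0.012,"ty":0,"tz":0,"ax":0,"ay":0,"az":0,"jaw":-0.4}]' 30
python3 -c "
from h import *
snap('wrist','w4');snap('top','t1')
d=cv2.absdiff(cv2.imread('pics/t1.png'),cv2.imread('pics/t0.png'))
print(d[235:295,210:310].mean())
to(.481-.0033,.0494+.088,.20,-87.9)"
```

```text
time: 12.85
ee_pos: [0.6274, -0.1397, 0.188]
tcp_rot: [-179.9, -0.0, -94.2]
wrist_force: [0.2, -0.1, 0.4]
opening: 0.036
grasp_force: 30.1
11.75061111111111
turn [-0.04 -0.05 -6.39] shift [-0.2829  0.1393 -0.0121]
```

View pics/w4.png

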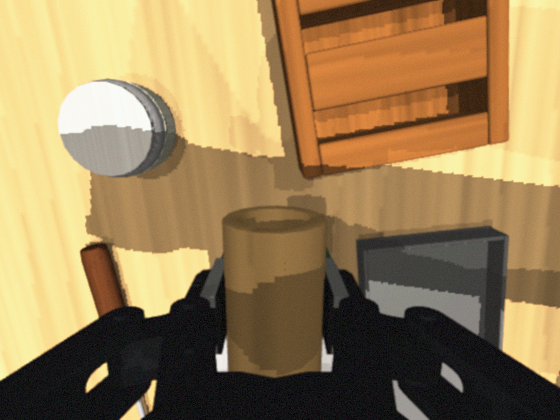

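Sleeve0 is off the rod and level in the grip. Before carrying it over, I'll compare the tray with its predicted corner.

```bash
python3 -c "
from h import *
print([proj('w4',p) for p in [(.5495,-.0855,.03),(.4227,-.0903,.03),(.6007,-.1607,.06),(.448,-.1775,.06)]])"
python3 -m handwheel '[{"tx":0,"ty":0,"tz":0,"ax":0,"ay":0,"az":-6.4,"jaw":-0.4},{"tx":0,"ty":0.0464,"tz":0,"ax":0,"ay":0,"az":0,"jaw":-0.4},{"tx":0,"ty":0.0464,"tz":0,"ax":0,"ay":0,"az":0,"jaw":-0.4},{"tx":0,"ty":0.0464,"tz":0,"ax":0,"ay":0,"az":0,"jaw":-0.4},{"tx":-0.0472,"ty":0,"tz":0,"ax":0,"ay":0,"az":0,"jaw":-0.4},{"tx":-0.0472,"ty":0,"tz":0,"ax":0,"ay":0,"az":0,"jaw":-0.4},{"tx":-0.0472,"ty":0,"tz":0,"ax":0,"ay":0,"az":0,"jaw":-0.4},{"tx":-0.0472,"ty":0,"tz":0,"ax":0,"ay":0,"az":0,"jaw":-0.4},{"tx":-0.0472,"ty":0,"tz":0.02,"ax":0,"ay":0,"az":0,"jaw":-0.4},{"tx":-0.0472,"ty":0,"tz":0.04,"ax":0,"ay":0,"az":0,"jaw":-0.4}]' 30
python3 -c "
from h import *
snap('wrist','w5');to(.481-.0033,.0494+.088,.01,-87.9)"
```

```text
[array([363.6, 251.5]), array([506.3, 237.2]), array([306.5, 179.8]), array([509.2, 142.4])]
time: 14.2
ee_pos: [0.4783, 0.1408, 0.1287]
tcp_rot: [-179.7, 0.0, -87.8]
wrist_force: [0.3, 0.0, -1.3]
opening: 0.036
grasp_force: 30.5
turn [0.19 0.03 0.23] shift [ 0.0069 -0.0019  0.1121]
```

View pics/w5.png

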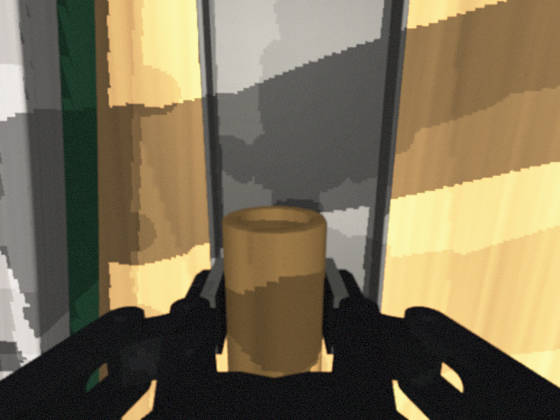

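In w4 the tray corner sits about 10 mm from the prediction, and in w5 the tray looks off-centre, so it may have been knocked. I'll re-measure it.

Run:
```python
from h import *
def tray(fn):
    z=.03
    # rim corners via wrist ray-plane fit of given line points
snap('top','t2')
a=cv2.imread('pics/t0.png')[230:300,200:320];b=cv2.imread('pics/t2.png')[230:300,200:320]
f=lambda i:cv2.resize(cv2.convertScaleAbs(i,alpha=1.6),None,fx=4,fy=4,interpolation=cv2.INTER_CUBIC)
cv2.imwrite('pics/c4.png',np.vstack([f(a),f(b)]))
for p in [(204,20),(215,260),(212,200),(405,20),(386,250)]: print(p,onz('w5',*p,.03))
for p in [(358,238),(507,230)]: print('w4',p,onz('w4',*p,.03))
```

```text
(204, 20) [0.527  0.0158 0.03  ]
(215, 260) [0.5215 0.175  0.03  ]
(212, 200) [0.5233 0.1295 0.03  ]
(405, 20) [0.4034 0.0115 0.03  ]
(386, 250) [0.396 0.162 0.03 ]
w4 (358, 238) [ 0.5544 -0.0989  0.03  ]
w4 (507, 230) [ 0.4227 -0.097   0.03  ]
```

View pics/c4.png

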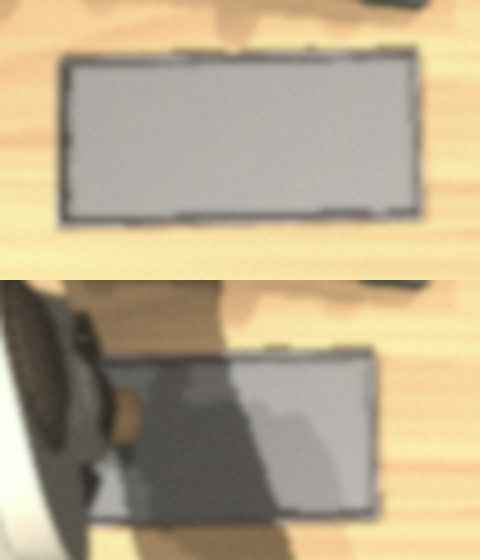

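The tray has been knocked about 30 mm toward +y and 16 mm toward -x. I'll recompute its pose from the new corners.

Run:
```python
from h import *
C=lambda U,V:onz('t2',200+(U+.5)/4-.5,230+(V+.5)/4-.5,.03)[:2]
for n,p in [('old tr',(417,50)),('old br',(421,216)),('old tl',(60,58)),('old bl',(60,225)),('new tr',(376,70)),('new br',(379,237)),('top100',(110,79)),('bot100',(100,241))]: print(n,C(*p))
to(.46,.16,.01,-87.9)
```

```text
old tr [ 0.5489 -0.0849]
old br [ 0.4236 -0.0892]
old tl [0.5386 0.1902]
old bl [0.4121 0.1843]
new tr [ 0.5331 -0.0537]
new br [ 0.4075 -0.0577]
top100 [0.523  0.1508]
bot100 [0.4007 0.1533]
turn [ 0.26 -0.06  0.33] shift [-0.0187  0.0146  0.1137]
```

```bash
python3 -m handwheel '[{"tx":-0.0095,"ty":0.0065,"tz":0,"ax":0,"ay":0,"az":0,"jaw":-0.4},{"tx":-0.0095,"ty":0.0065,"tz":0.015,"ax":0,"ay":0,"az":0,"jaw":-0.4},{"tx":0,"ty":0,"tz":0.03,"ax":0,"ay":0,"az":0,"jaw":-0.4},{"tx":0,"ty":0,"tz":0.03,"ax":0,"ay":0,"az":0,"jaw":-0.4},{"tx":0,"ty":0,"tz":0.02,"ax":0,"ay":0,"az":0,"jaw":-0.4},{"tx":0,"ty":0,"tz":0.01,"ax":0,"ay":0,"az":0,"jaw":-0.4},{"tx":0,"ty":0,"tz":0.005,"ax":0,"ay":0,"az":0,"jaw":-0.4},{"tx":0,"ty":0,"tz":0,"ax":0,"ay":0,"az":0,"jaw":-0.4},{"tx":0,"ty":0,"tz":0,"ax":0,"ay":0,"az":0,"jaw":-0.4},{"tx":0,"ty":0,"tz":0,"ax":0,"ay":0,"az":0,"jaw":-0.4}]' 30
```

```text
time: 15.55
ee_pos: [0.4643, 0.1573, 0.0182]
tcp_rot: [-179.9, -0.0, -87.8]
wrist_force: [0.4, 0.1, -0.8]
opening: 0.0363
grasp_force: 30.5
```

```bash
python3 -m handwheel '[{"tx":0.002,"ty":0.002,"tz":0.004,"ax":0,"ay":0,"az":0,"jaw":-0.4},{"tx":0,"ty":0,"tz":0.004,"ax":0,"ay":0,"az":0,"jaw":-0.4},{"tx":0,"ty":0,"tz":0.002,"ax":0,"ay":0,"az":0,"jaw":-0.4},{"tx":0,"ty":0,"tz":0,"ax":0,"ay":0,"az":0,"jaw":-0.4},{"tx":0,"ty":0,"tz":0,"ax":0,"ay":0,"az":0,"jaw":0.1},{"tx":0,"ty":0,"tz":0,"ax":0,"ay":0,"az":0,"jaw":0.2},{"tx":0,"ty":0,"tz":0,"ax":0,"ay":0,"az":0,"jaw":0.2},{"tx":0,"ty":0,"tz":-0.02,"ax":0,"ay":0,"az":0,"jaw":0.2},{"tx":0,"ty":0,"tz":-0.04,"ax":0,"ay":0,"az":0,"jaw":0.2},{"tx":0,"ty":0,"tz":-0.06,"ax":0,"ay":0,"az":0,"jaw":0.2}]' 30
python3 -c "
from h import *
to(.4615,.016,.3,175.8)"
```

```text
time: 16.8
ee_pos: [0.461, 0.1548, 0.1277]
tcp_rot: [179.9, -0.1, -87.8]
wrist_force: [1.0, 0.9, 1.1]
opening: 0.0511
grasp_force: 0.0
turn [ 1.000e-02 -1.600e-01  9.638e+01] shift [-0.0107 -0.1384 -0.1723]
```

Sleeve0 is released. Now I'll turn for wheel0 while rising.

```bash
python3 -m handwheel '[{"tx":0,"ty":0,"tz":-0.018,"ax":0,"ay":0,"az":9.64,"jaw":0.2},{"tx":0,"ty":0,"tz":-0.018,"ax":0,"ay":0,"az":9.64,"jaw":0.2},{"tx":0,"ty":0,"tz":-0.018,"ax":0,"ay":0,"az":9.64,"jaw":0.2},{"tx":0,"ty":0,"tz":-0.018,"ax":0,"ay":0,"az":9.64,"jaw":0.2},{"tx":0,"ty":0,"tz":-0.018,"ax":0,"ay":0,"az":9.64,"jaw":0.2},{"tx":0,"ty":0,"tz":-0.018,"ax":0,"ay":0,"az":9.64,"jaw":0.2},{"tx":0,"ty":0,"tz":-0.018,"ax":0,"ay":0,"az":9.64,"jaw":0.2},{"tx":0,"ty":0,"tz":-0.018,"ax":0,"ay":0,"az":9.64,"jaw":0.2},{"tx":0,"ty":0,"tz":-0.018,"ax":0,"ay":0,"az":9.64,"jaw":0.2},{"tx":0,"ty":0,"tz":-0.018,"ax":0,"ay":0,"az":9.64,"jaw":0.2}]' 30
python3 -c "
from h import *
snap('top','t3')
to(.6395,.0133,.305,175.8)"
```

```text
time: 18.05
ee_pos: [0.4618, 0.1553, 0.3084]
tcp_rot: [-180.0, 0.1, 175.5]
wrist_force: [0.3, 0.4, -0.1]
opening: 0.0512
grasp_force: 0.0
turn [ 0.03  0.2  -0.8 ] shift [-0.1874 -0.1287  0.0056]
```

```bash
python3 -m handwheel '[{"tx":-0.0375,"ty":-0.0257,"tz":0,"ax":0,"ay":0,"az":-0.4,"jaw":0.2},{"tx":-0.0375,"ty":-0.0257,"tz":0,"ax":0,"ay":0,"az":0,"jaw":0.2},{"tx":-0.0375,"ty":-0.0257,"tz":0,"ax":0,"ay":0,"az":0,"jaw":0.2},{"tx":-0.0375,"ty":-0.0257,"tz":0,"ax":0,"ay":0,"az":0,"jaw":0.2},{"tx":-0.0375,"ty":-0.0257,"tz":0,"ax":0,"ay":0,"az":0,"jaw":0.2},{"tx":0,"ty":0,"tz":0,"ax":0,"ay":0,"az":0,"jaw":0.2},{"tx":0,"ty":0,"tz":0,"ax":0,"ay":0,"az":0,"jaw":0.2},{"tx":0,"ty":0,"tz":0,"ax":0,"ay":0,"az":0,"jaw":0.2},{"tx":0,"ty":0,"tz":0,"ax":0,"ay":0,"az":0,"jaw":0.2},{"tx":0,"ty":0,"tz":0,"ax":0,"ay":0,"az":0,"jaw":0.2}]' 30
python3 -c "
from h import *
snap('wrist','w6');st()
to(.6395,.0133,.233,175.8)
i=cv2.imread('pics/w6.png');j=cv2.imread('pics/t3.png')[230:300,150:320]
cv2.imwrite('pics/c5.png',np.vstack([i[150:],cv2.resize(j,(560,231))]))
print([proj('w6',p) for p in [(.6395,.0133,.267),(.58,.0177,.207)]])"
```

```text
time: 19.35
ee_pos: [0.6398, 0.0148, 0.3086]
tcp_rot: [-180.0, 0.1, 176.2]
wrist_force: [-0.6, 0.6, -0.1]
opening: 0.0513
grasp_force: 0.0
19.4 [0.6399 0.0147 0.3084] [-1.7997e+02  9.0000e-02  1.7622e+02] [-0.2  0.6 -0.4] 0.0513 0.0
turn [-0.03  0.09  0.42] shift [ 0.0003 -0.0014  0.0754]
[array([273.1, 242.9]), array([274.1, 129.8])]
```

View pics/c5.png

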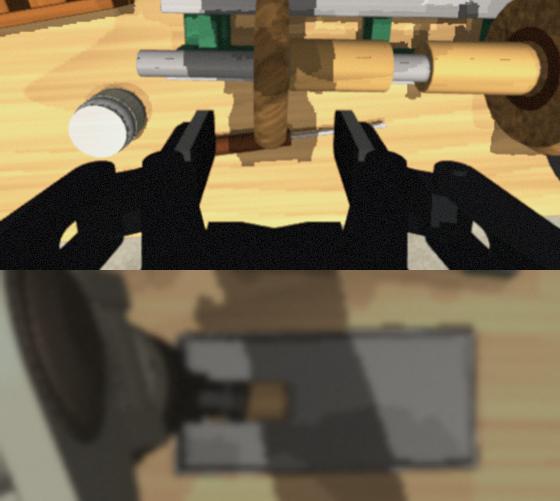

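Wheel0's rim is at column 270, centred between the fingers. Sleeve0 lies in the tray, visible in the lower part of the picture. I'm descending to grip wheel0.

```bash
python3 -m handwheel '[{"tx":0,"ty":-0.001,"tz":0.02,"ax":0,"ay":0,"az":0.42,"jaw":0.2},{"tx":0,"ty":0,"tz":0.02,"ax":0,"ay":0,"az":0,"jaw":0.2},{"tx":0,"ty":0,"tz":0.02,"ax":0,"ay":0,"az":0,"jaw":0.2},{"tx":0,"ty":0,"tz":0.015,"ax":0,"ay":0,"az":0,"jaw":0.2},{"tx":0,"ty":0,"tz":0,"ax":0,"ay":0,"az":0,"jaw":0},{"tx":0,"ty":0,"tz":0,"ax":0,"ay":0,"az":0,"jaw":-0.3},{"tx":0,"ty":0,"tz":0,"ax":0,"ay":0,"az":0,"jaw":-0.6},{"tx":0,"ty":0,"tz":0,"ax":0,"ay":0,"az":0,"jaw":-0.8},{"tx":0,"ty":0,"tz":0,"ax":0,"ay":0,"az":0,"jaw":-0.8},{"tx":0,"ty":0,"tz":0,"ax":0,"ay":0,"az":0,"jaw":-0.8}]' 60
```

```text
time: 20.65
ee_pos: [0.6404, 0.0133, 0.234]
tcp_rot: [-180.0, 0.2, 175.8]
wrist_force: [-0.2, 0.4, 6.2]
opening: 0.0193
grasp_force: 58.8
```

```bash
python3 -m handwheel '[{"tx":0,"ty":0,"tz":-0.002,"ax":0,"ay":0,"az":0,"jaw":-0.8},{"tx":0,"ty":-0.004,"tz":-0.001,"ax":0,"ay":0,"az":0,"jaw":-0.8},{"tx":0,"ty":-0.008,"tz":0,"ax":0,"ay":0,"az":0,"jaw":-0.8},{"tx":0,"ty":-0.01,"tz":0,"ax":0,"ay":0,"az":0,"jaw":-0.8},{"tx":0,"ty":-0.01,"tz":0,"ax":0,"ay":0,"az":0,"jaw":-0.8},{"tx":0,"ty":-0.012,"tz":0,"ax":0,"ay":0,"az":0,"jaw":-0.8},{"tx":0,"ty":-0.012,"tz":0,"ax":0,"ay":0,"az":0,"jaw":-0.8},{"tx":0,"ty":-0.012,"tz":0,"ax":0,"ay":0,"az":0,"jaw":-0.8},{"tx":0,"ty":-0.012,"tz":0,"ax":0,"ay":0,"az":0,"jaw":-0.8},{"tx":0,"ty":0,"tz":0,"ax":0,"ay":0,"az":0,"jaw":-0.8}]' 60
python3 -m handwheel '[{"tx":0,"ty":-0.012,"tz":0,"ax":0,"ay":0,"az":0,"jaw":-0.8},{"tx":0,"ty":-0.012,"tz":0,"ax":0,"ay":0,"az":0,"jaw":-0.8},{"tx":0,"ty":-0.012,"tz":0,"ax":0,"ay":0,"az":0,"jaw":-0.8},{"tx":0,"ty":-0.012,"tz":0,"ax":0,"ay":0,"az":0,"jaw":-0.8},{"tx":0,"ty":-0.012,"tz":0,"ax":0,"ay":0,"az":0,"jaw":-0.8},{"tx":0,"ty":-0.012,"tz":0,"ax":0,"ay":0,"az":0,"jaw":-0.8},{"tx":0,"ty":-0.012,"tz":0,"ax":0,"ay":0,"az":0,"jaw":-0.8},{"tx":0,"ty":-0.012,"tz":0,"ax":0,"ay":0,"az":0,"jaw":-0.8},{"tx":0,"ty":-0.012,"tz":0,"ax":0,"ay":0,"az":0,"jaw":-0.8},{"tx":0,"ty":0,"tz":0,"ax":0,"ay":0,"az":0,"jaw":-0.8}]' 60
python3 -c "
from h import *
to(.5373,-.2700,.145,-173.5)"
```

```text
time: 21.9
ee_pos: [0.6341, -0.0675, 0.236]
tcp_rot: [-180.0, 0.1, 175.7]
wrist_force: [-0.9, 0.7, -1.7]
opening: 0.0193
grasp_force: 58.5
time: 23.15
ee_pos: [0.6261, -0.1752, 0.2359]
tcp_rot: [-180.0, 0.0, 175.7]
wrist_force: [0.5, 1.0, -1.6]
opening: 0.0191
grasp_force: 58.6
turn [ -0.04   0.04 -10.81] shift [ 0.099  -0.0842  0.0909]
```

```bash
python3 -m handwheel '[{"tx":0,"ty":0,"tz":0,"ax":0,"ay":0,"az":-5.4,"jaw":-0.8},{"tx":0,"ty":0,"tz":0,"ax":0,"ay":0,"az":-5.4,"jaw":-0.8},{"tx":0.025,"ty":-0.021,"tz":0,"ax":0,"ay":0,"az":0,"jaw":-0.8},{"tx":0.025,"ty":-0.021,"tz":0,"ax":0,"ay":0,"az":0,"jaw":-0.8},{"tx":0.025,"ty":-0.021,"tz":0.01,"ax":0,"ay":0,"az":0,"jaw":-0.8},{"tx":0.024,"ty":-0.021,"tz":0.02,"ax":0,"ay":0,"az":0,"jaw":-0.8},{"tx":0,"ty":0,"tz":0.02,"ax":0,"ay":0,"az":0,"jaw":-0.8},{"tx":0,"ty":0,"tz":0.02,"ax":0,"ay":0,"az":0,"jaw":-0.8},{"tx":0,"ty":0,"tz":0,"ax":0,"ay":0,"az":0,"jaw":-0.8},{"tx":0,"ty":0,"tz":0,"ax":0,"ay":0,"az":0,"jaw":-0.8}]' 60
python3 -c "
from h import *
st();snap('wrist','w7');snap('scene','s7')
to(.537,-.2692,.145,-173.5)
i=cv2.imread('pics/w7.png');j=cv2.imread('pics/s7.png')[150:260,90:240]
cv2.imwrite('pics/c6.png',np.hstack([i[:420,130:480],cv2.resize(j,(430,315))[:, :] if 0 else cv2.copyMakeBorder(cv2.resize(j,(430,315)),0,105,0,0,0)]))"
```

```text
time: 24.4
ee_pos: [0.5379, -0.2688, 0.167]
tcp_rot: [-179.9, 0.1, -173.4]
wrist_force: [-0.0, -0.2, -1.9]
opening: 0.0189
grasp_force: 58.8
24.4 [ 0.5379 -0.2688  0.167 ] [-1.7993e+02  9.0000e-02 -1.7342e+02] [-0.  -0.2 -1.9] 0.0189 58.8
turn [-0.09  0.12  0.08] shift [ 0.0011 -0.0001  0.0222]
```

View pics/c6.png

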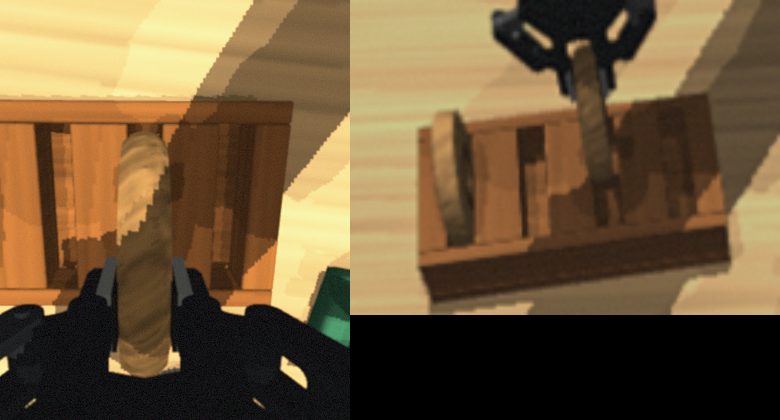

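The wheel's plane sits at column about 273 and the slot1 centre at about 272.5, read as the midpoint between slots 0 and 2. That is aligned to within 1 mm, so I'll lower gently while watching the force. That was the 14th and last picture, so from here I check numerically.

```bash
python3 -m handwheel '[{"tx":0.001,"ty":-0.0004,"tz":0.008,"ax":0,"ay":0,"az":0,"jaw":-0.8},{"tx":0,"ty":0,"tz":0.006,"ax":0,"ay":0,"az":0,"jaw":-0.8},{"tx":0,"ty":0,"tz":0.004,"ax":0,"ay":0,"az":0,"jaw":-0.8},{"tx":0,"ty":0,"tz":0.003,"ax":0,"ay":0,"az":0,"jaw":-0.8},{"tx":0,"ty":0,"tz":0.003,"ax":0,"ay":0,"az":0,"jaw":-0.8},{"tx":0,"ty":0,"tz":0.003,"ax":0,"ay":0,"az":0,"jaw":-0.8},{"tx":0,"ty":0,"tz":0.002,"ax":0,"ay":0,"az":0,"jaw":-0.8},{"tx":0,"ty":0,"tz":0.002,"ax":0,"ay":0,"az":0,"jaw":-0.8},{"tx":0,"ty":0,"tz":0,"ax":0,"ay":0,"az":0,"jaw":-0.8},{"tx":0,"ty":0,"tz":0,"ax":0,"ay":0,"az":0,"jaw":-0.8}]' 60
```

```text
time: 25.75
ee_pos: [0.5367, -0.2696, 0.1351]
tcp_rot: [-180.0, 0.1, -173.4]
wrist_force: [-0.4, 0.5, -2.7]
opening: 0.0191
grasp_force: 58.9
```

```bash
python3 -m handwheel '[{"tx":0,"ty":0,"tz":0.004,"ax":0,"ay":0,"az":0,"jaw":-0.8},{"tx":0,"ty":0,"tz":0.004,"ax":0,"ay":0,"az":0,"jaw":-0.8},{"tx":0,"ty":0,"tz":0.004,"ax":0,"ay":0,"az":0,"jaw":-0.8},{"tx":0,"ty":0,"tz":0.004,"ax":0,"ay":0,"az":0,"jaw":-0.8},{"tx":0,"ty":0,"tz":0.004,"ax":0,"ay":0,"az":0,"jaw":-0.8},{"tx":0,"ty":0,"tz":0.003,"ax":0,"ay":0,"az":0,"jaw":-0.8},{"tx":0,"ty":0,"tz":0.002,"ax":0,"ay":0,"az":0,"jaw":-0.8},{"tx":0,"ty":0,"tz":0.001,"ax":0,"ay":0,"az":0,"jaw":-0.8},{"tx":0,"ty":0,"tz":0,"ax":0,"ay":0,"az":0,"jaw":-0.8},{"tx":0,"ty":0,"tz":0,"ax":0,"ay":0,"az":0,"jaw":-0.8}]' 60
```

```text
time: 27.0
ee_pos: [0.5367, -0.2696, 0.1092]
tcp_rot: [-179.9, 0.1, -173.4]
wrist_force: [-0.0, -0.0, -1.2]
opening: 0.0191
grasp_force: 58.9
```

```bash
python3 -m handwheel '[{"tx":0,"ty":0,"tz":0.001,"ax":0,"ay":0,"az":0,"jaw":-0.8},{"tx":0,"ty":0,"tz":0.001,"ax":0,"ay":0,"az":0,"jaw":-0.8},{"tx":0,"ty":0,"tz":0.001,"ax":0,"ay":0,"az":0,"jaw":-0.8},{"tx":0,"ty":0,"tz":0.001,"ax":0,"ay":0,"az":0,"jaw":-0.8},{"tx":0,"ty":0,"tz":0.001,"ax":0,"ay":0,"az":0,"jaw":-0.8},{"tx":0,"ty":0,"tz":0.0005,"ax":0,"ay":0,"az":0,"jaw":-0.8},{"tx":0,"ty":0,"tz":0.0005,"ax":0,"ay":0,"az":0,"jaw":-0.8},{"tx":0,"ty":0,"tz":0,"ax":0,"ay":0,"az":0,"jaw":-0.8},{"tx":0,"ty":0,"tz":0,"ax":0,"ay":0,"az":0,"jaw":-0.8},{"tx":0,"ty":0,"tz":0,"ax":0,"ay":0,"az":0,"jaw":-0.8}]' 60
python3 -m handwheel '[{"tx":0,"ty":0,"tz":0.0005,"ax":0,"ay":0,"az":0,"jaw":-0.8},{"tx":0,"ty":0,"tz":0.0005,"ax":0,"ay":0,"az":0,"jaw":-0.8},{"tx":0,"ty":0,"tz":0,"ax":0,"ay":0,"az":0,"jaw":-0.8},{"tx":0,"ty":0,"tz":0,"ax":0,"ay":0,"az":0,"jaw":-0.8},{"tx":0,"ty":0,"tz":0,"ax":0,"ay":0,"az":0,"jaw":-0.8},{"tx":0,"ty":0,"tz":0,"ax":0,"ay":0,"az":0,"jaw":-0.8},{"tx":0,"ty":0,"tz":0,"ax":0,"ay":0,"az":0,"jaw":-0.8},{"tx":0,"ty":0,"tz":0,"ax":0,"ay":0,"az":0,"jaw":-0.8},{"tx":0,"ty":0,"tz":0,"ax":0,"ay":0,"az":0,"jaw":-0.8},{"tx":0,"ty":0,"tz":0,"ax":0,"ay":0,"az":0,"jaw":-0.8}]' 60
```

```text
time: 28.25
ee_pos: [0.5367, -0.2696, 0.1031]
tcp_rot: [-180.0, 0.0, -173.4]
wrist_force: [-0.4, 0.5, -2.5]
opening: 0.0192
grasp_force: 58.9
time: 29.5
ee_pos: [0.5366, -0.2696, 0.102]
tcp_rot: [-180.0, 0.0, -173.4]
wrist_force: [-0.1, 1.6, -2.4]
opening: 0.0193
grasp_force: 58.9
```

```bash
python3 -m handwheel '[{"tx":0,"ty":0,"tz":0.0005,"ax":0,"ay":0,"az":0,"jaw":-0.8},{"tx":0,"ty":0,"tz":0.0005,"ax":0,"ay":0,"az":0,"jaw":-0.8},{"tx":0,"ty":0,"tz":0.0005,"ax":0,"ay":0,"az":0,"jaw":-0.8},{"tx":0,"ty":0,"tz":0,"ax":0,"ay":0,"az":0,"jaw":-0.8},{"tx":0,"ty":0,"tz":0,"ax":0,"ay":0,"az":0,"jaw":-0.8},{"tx":0,"ty":0,"tz":0,"ax":0,"ay":0,"az":0,"jaw":-0.8},{"tx":0,"ty":0,"tz":0,"ax":0,"ay":0,"az":0,"jaw":-0.8},{"tx":0,"ty":0,"tz":0,"ax":0,"ay":0,"az":0,"jaw":-0.8},{"tx":0,"ty":0,"tz":0,"ax":0,"ay":0,"az":0,"jaw":-0.8},{"tx":0,"ty":0,"tz":0,"ax":0,"ay":0,"az":0,"jaw":-0.8}]' 60
```

```text
time: 30.75
ee_pos: [0.5368, -0.2696, 0.1012]
tcp_rot: [-179.9, 0.1, -173.4]
wrist_force: [-2.0, 0.4, 4.7]
opening: 0.0191
grasp_force: 60.0
```

The wheel has touched the slot floor at +4.7 N, with the TCP at 0.101 against about 0.102 expected. Releasing.

```bash
python3 -m handwheel '[{"tx":0,"ty":0,"tz":0,"ax":0,"ay":0,"az":0,"jaw":-0.5},{"tx":0,"ty":0,"tz":0,"ax":0,"ay":0,"az":0,"jaw":-0.3},{"tx":0,"ty":0,"tz":0,"ax":0,"ay":0,"az":0,"jaw":-0.1},{"tx":0,"ty":0,"tz":0,"ax":0,"ay":0,"az":0,"jaw":0},{"tx":0,"ty":0,"tz":0,"ax":0,"ay":0,"az":0,"jaw":0},{"tx":0,"ty":0,"tz":-0.005,"ax":0,"ay":0,"az":0,"jaw":0},{"tx":0,"ty":0,"tz":-0.02,"ax":0,"ay":0,"az":0,"jaw":0},{"tx":0,"ty":0,"tz":-0.04,"ax":0,"ay":0,"az":0,"jaw":0},{"tx":0,"ty":0,"tz":-0.06,"ax":0,"ay":0,"az":0,"jaw":0},{"tx":0,"ty":0,"tz":-0.06,"ax":0,"ay":0,"az":0,"jaw":0}]' 20
python3 - <<'E'
from h import *
snap('scene','s8');snap('top','t8')
for n in ['s0','s7','s8']:
    im=cv2.imread(f'pics/{n}.png'); print(n,[im[int(v),int(u)].tolist() for u,v in [proj('s0',(.537,-.2694,z)) for z in (.13,.12,.08)]])
to(.643,.061,.3,-94.2)
E
```

```text
time: 32.0
ee_pos: [0.5361, -0.2693, 0.2877]
tcp_rot: [-179.9, 0.1, -173.4]
wrist_force: [1.4, -0.8, 0.5]
opening: 0.0429
grasp_force: 0.0
s0 [[31, 55, 87], [17, 32, 49], [33, 58, 90]]
s7 [[48, 77, 102], [40, 62, 80], [38, 59, 80]]
s8 [[52, 82, 106], [54, 85, 111], [52, 79, 105]]
turn [ -0.72   0.21 -79.24] shift [-0.3378 -0.0809 -0.0064]
```

```bash
python3 -m handwheel '[{"tx":0,"ty":0,"tz":0,"ax":0,"ay":0,"az":-9.9,"jaw":1},{"tx":0,"ty":0,"tz":0,"ax":0,"ay":0,"az":-9.9,"jaw":1},{"tx":0,"ty":0,"tz":0,"ax":0,"ay":0,"az":-9.9,"jaw":1},{"tx":0,"ty":0,"tz":0,"ax":0,"ay":0,"az":-9.9,"jaw":1},{"tx":0,"ty":0,"tz":0,"ax":0,"ay":0,"az":-9.9,"jaw":1},{"tx":0,"ty":0,"tz":0,"ax":0,"ay":0,"az":-9.9,"jaw":1},{"tx":0,"ty":0,"tz":0,"ax":0,"ay":0,"az":-9.9,"jaw":1},{"tx":0,"ty":0,"tz":0,"ax":0,"ay":0,"az":-9.9,"jaw":1},{"tx":-0.042,"ty":-0.01,"tz":0,"ax":0,"ay":0,"az":0,"jaw":1},{"tx":-0.042,"ty":-0.01,"tz":0,"ax":0,"ay":0,"az":0,"jaw":1}]' 20
python3 -m handwheel '[{"tx":-0.042,"ty":-0.0101,"tz":0,"ax":0,"ay":0,"az":0,"jaw":1},{"tx":-0.042,"ty":-0.0101,"tz":0,"ax":0,"ay":0,"az":0,"jaw":1},{"tx":-0.042,"ty":-0.0101,"tz":0,"ax":0,"ay":0,"az":0,"jaw":1},{"tx":-0.042,"ty":-0.0101,"tz":0,"ax":0,"ay":0,"az":0,"jaw":1},{"tx":-0.042,"ty":-0.0101,"tz":0,"ax":0,"ay":0,"az":0,"jaw":1},{"tx":-0.042,"ty":-0.0101,"tz":0,"ax":0,"ay":0,"az":0,"jaw":1},{"tx":0,"ty":0,"tz":0,"ax":0,"ay":0,"az":0,"jaw":1},{"tx":0,"ty":0,"tz":0,"ax":0,"ay":0,"az":0,"jaw":1},{"tx":0,"ty":0,"tz":0,"ax":0,"ay":0,"az":0,"jaw":1},{"tx":0,"ty":0,"tz":0,"ax":0,"ay":0,"az":0,"jaw":1}]' 20
python3 - <<'E'
from h import *
snap('wrist','w9');snap('scene','s9')
to(.643,.061,.182,-94.2)
# pale sleeve runs along rod in scene
im=cv2.imread('pics/s9.png').astype(int)
pts=[proj('s0',(.6389+.073*(y-0),y,.226)) for y in np.arange(-.08,.2,.01)]
print([(round(y,2),int(im[int(v),int(u),2]-im[int(v),int(u),0])) for y,(u,v) in zip(np.arange(-.08,.2,.01),pts)])
E
```

```text
time: 33.35
ee_pos: [0.5627, -0.1865, 0.2855]
tcp_rot: [-179.9, -0.0, -94.3]
wrist_force: [0.6, -0.3, -0.5]
opening: 0.0854
grasp_force: 0.0
time: 34.6
ee_pos: [0.6416, 0.0587, 0.2858]
tcp_rot: [-179.9, -0.0, -94.3]
wrist_force: [0.7, 0.4, -0.1]
opening: 0.0851
grasp_force: 0.0
turn [-0.07 -0.03 -0.09] shift [-0.0021 -0.0012  0.1037]
[(np.float64(-0.08), 79), (np.float64(-0.07), 33), (np.float64(-0.06), 3), (np.float64(-0.05), 5), (np.float64(-0.04), 4), (np.float64(-0.03), 5), (np.float64(-0.02), 3), (np.float64(-0.01), 2), (np.float64(-0.0), 2), (np.float64(0.01), 1), (np.float64(0.02), 2), (np.float64(0.03), 49), (np.float64(0.04), 47), (np.float64(0.05), 47), (np.float64(0.06), 60), (np.float64(0.07), 45), (np.float64(0.08), 40), (np.float64(0.09), 41), (np.float64(0.1), 17), (np.float64(0.11), 20), (np.float64(0.12), 31), (np.float64(0.13), 92), (np.float64(0.14), 91), (np.float64(0.15), 91), (np.float64(0.16), 87), (np.float64(0.17), 87), (np.float64(0.18), 88), (np.float64(0.19), 63), (np.float64(0.2), 24)]
```

Sleeve1 still spans y from 0.026 to 0.096. Gripping it.

```bash
python3 -m handwheel '[{"tx":-0.002,"ty":0,"tz":0.03,"ax":0,"ay":0,"az":0,"jaw":1},{"tx":0,"ty":0,"tz":0.03,"ax":0,"ay":0,"az":0,"jaw":1},{"tx":0,"ty":0,"tz":0.03,"ax":0,"ay":0,"az":0,"jaw":1},{"tx":0,"ty":0,"tz":0.0125,"ax":0,"ay":0,"az":0,"jaw":1},{"tx":0,"ty":0,"tz":0,"ax":0,"ay":0,"az":0,"jaw":0.2},{"tx":0,"ty":0,"tz":0,"ax":0,"ay":0,"az":0,"jaw":0},{"tx":0,"ty":0,"tz":0,"ax":0,"ay":0,"az":0,"jaw":-0.4},{"tx":0,"ty":0,"tz":0,"ax":0,"ay":0,"az":0,"jaw":-0.4},{"tx":0,"ty":0,"tz":0,"ax":0,"ay":0,"az":0,"jaw":-0.4},{"tx":0,"ty":0,"tz":0,"ax":0,"ay":0,"az":0,"jaw":-0.4}]' 30
python3 -m handwheel '[{"tx":0,"ty":0,"tz":-0.002,"ax":0,"ay":0,"az":0,"jaw":-0.4},{"tx":0.005,"ty":0,"tz":-0.001,"ax":0,"ay":0,"az":0,"jaw":-0.4},{"tx":0.012,"ty":0,"tz":0,"ax":0,"ay":0,"az":0,"jaw":-0.4},{"tx":0.018,"ty":0,"tz":0,"ax":0,"ay":0,"az":0,"jaw":-0.4},{"tx":0.02,"ty":0,"tz":0,"ax":0,"ay":0,"az":0,"jaw":-0.4},{"tx":0.02,"ty":0,"tz":0,"ax":0,"ay":0,"az":0,"jaw":-0.4},{"tx":0.02,"ty":0,"tz":0,"ax":0,"ay":0,"az":0,"jaw":-0.4},{"tx":0.02,"ty":0,"tz":0,"ax":0,"ay":0,"az":0,"jaw":-0.4},{"tx":0.02,"ty":0,"tz":0,"ax":0,"ay":0,"az":0,"jaw":-0.4},{"tx":0.02,"ty":0,"tz":0,"ax":0,"ay":0,"az":0,"jaw":-0.4}]' 30
python3 -m handwheel '[{"tx":0.02,"ty":0,"tz":0,"ax":0,"ay":0,"az":0,"jaw":-0.4},{"tx":0.02,"ty":0,"tz":0,"ax":0,"ay":0,"az":0,"jaw":-0.4},{"tx":0.01,"ty":0,"tz":0,"ax":0,"ay":0,"az":0,"jaw":-0.4},{"tx":0,"ty":0.04,"tz":0,"ax":0,"ay":0,"az":-6.3,"jaw":-0.4},{"tx":0,"ty":0.045,"tz":0,"ax":0,"ay":0,"az":0,"jaw":-0.4},{"tx":0,"ty":0.045,"tz":0,"ax":0,"ay":0,"az":0,"jaw":-0.4},{"tx":0,"ty":0.02,"tz":0,"ax":0,"ay":0,"az":0,"jaw":-0.4},{"tx":0,"ty":0,"tz":0,"ax":0,"ay":0,"az":0,"jaw":-0.4},{"tx":0,"ty":0,"tz":0,"ax":0,"ay":0,"az":0,"jaw":-0.4},{"tx":0,"ty":0,"tz":0,"ax":0,"ay":0,"az":0,"jaw":-0.4}]' 30
python3 - <<'E'
from h import *
snap('top','t10')
a=cv2.imread('pics/t3.png');b=cv2.imread('pics/t10.png')
# tray right-end & lower edges: compare by local registration
for n,(u0,v0,u1,v1) in {'right end':(270,235,310,300),'bottom':(225,270,300,295)}.items():
    pa=cv2.cvtColor(a,6)[v0:v1,u0:u1].astype(np.float32);pb=cv2.cvtColor(b,6)[v0:v1,u0:u1].astype(np.float32)
    print(n,cv2.phaseCorrelate(pa,pb))
to(.465,.083,.13,-87.9)
E
```

```text
time: 35.95
ee_pos: [0.6425, 0.0616, 0.1844]
tcp_rot: [-179.8, -0.0, -94.2]
wrist_force: [-0.4, 0.4, 5.9]
opening: 0.0358
grasp_force: 30.7
time: 37.2
ee_pos: [0.6304, -0.0943, 0.186]
tcp_rot: [-179.9, -0.0, -94.2]
wrist_force: [0.5, 0.6, 0.0]
opening: 0.036
grasp_force: 30.0
time: 38.45
ee_pos: [0.4777, -0.1438, 0.1856]
tcp_rot: [-180.0, -0.0, -87.9]
wrist_force: [0.4, -0.4, -1.3]
opening: 0.0358
grasp_force: 30.3
right end ((5.0351866399096075, 7.607786450696498), 0.054873040815194445)
bottom ((0.21870396765727662, 0.21866123434521256), 0.16494259287516275)
turn [-0.02 -0.03 -0.02] shift [-0.2271  0.0043  0.0555]
```

```bash
cat >> h.py <<'E'
def tray(fn):
    hsv=cv2.cvtColor(cv2.imread(f'pics/{fn}.png'),cv2.COLOR_BGR2HSV)
    m=((hsv[...,1]<70)).astype(np.uint8); m[:232]=0;m[305:]=0;m[:,:195]=0;m[:,325:]=0
    n,l,s,c=cv2.connectedComponentsWithStats(m); k=1+np.argmax(s[1:,4]); print(fn,'bbox',s[k],)
    r=cv2.minAreaRect(np.argwhere(l==k)[:,::-1].astype(np.float32)); print(r, onz(fn,*r[0],.025))
E
python3 -c "
from h import *
for f in ['t0','t2','t3','t8','t10']: tray(f)"
```

```text
t0 bbox [ 213  242   93   45 3951]
((258.7351989746094, 264.0257873535156), (43.70518493652344, 92.34811401367188), 88.83085632324219) [0.4801 0.0525 0.025 ]
t2 bbox [ 195  232  100   73 4908]
((244.5, 268.0), (72.0, 99.0), 90.0) [0.4674 0.0959 0.025 ]
t3 bbox [ 195  247  100   46 3998]
((244.30636596679688, 269.3489685058594), (44.22904968261719, 99.09269714355469), 88.9583740234375) [0.4633 0.0963 0.025 ]
t8 bbox [ 202  247   93   46 3709]
((247.73782348632812, 269.2270202636719), (44.05785369873047, 92.46337127685547), 88.66777801513672) [0.4638 0.0858 0.025 ]
t10 bbox [ 202  247   94   46 3702]
((248.10467529296875, 269.20880126953125), (44.055789947509766, 93.15477752685547), 88.72696685791016) [0.4639 0.0847 0.025 ]
```

```bash
python3 -m handwheel '[{"tx":-0.0434,"ty":0.001,"tz":0,"ax":0,"ay":0,"az":0,"jaw":-0.4},{"tx":-0.0434,"ty":0.001,"tz":0,"ax":0,"ay":0,"az":0,"jaw":-0.4},{"tx":-0.0434,"ty":0.001,"tz":0,"ax":0,"ay":0,"az":0,"jaw":-0.4},{"tx":-0.0434,"ty":0.001,"tz":0,"ax":0,"ay":0,"az":0,"jaw":-0.4},{"tx":-0.0434,"ty":0.001,"tz":0,"ax":0,"ay":0,"az":0,"jaw":-0.4},{"tx":0,"ty":0,"tz":0.03,"ax":0,"ay":0,"az":0,"jaw":-0.4},{"tx":0,"ty":0,"tz":0.04,"ax":0,"ay":0,"az":0,"jaw":-0.4},{"tx":0,"ty":0,"tz":0.04,"ax":0,"ay":0,"az":0,"jaw":-0.4},{"tx":0,"ty":0,"tz":0.02,"ax":0,"ay":0,"az":0,"jaw":-0.4},{"tx":0,"ty":0,"tz":0,"ax":0,"ay":0,"az":0,"jaw":-0.4}]' 30
python3 -c "
from h import *
to(.4645,.073,.011,-87.9)"
```

```text
time: 39.75
ee_pos: [0.4634, 0.0728, 0.0542]
tcp_rot: [179.9, -0.1, -87.9]
wrist_force: [0.1, -0.3, 0.5]
opening: 0.0359
grasp_force: 30.3
turn [ 0.14 -0.06 -0.02] shift [-0.0001 -0.0011  0.0432]
```

```bash
python3 -m handwheel '[{"tx":0,"ty":-0.001,"tz":0.02,"ax":0,"ay":0,"az":0,"jaw":-0.4},{"tx":0,"ty":0,"tz":0.014,"ax":0,"ay":0,"az":0,"jaw":-0.4},{"tx":0,"ty":0,"tz":0.007,"ax":0,"ay":0,"az":0,"jaw":-0.4},{"tx":0,"ty":0,"tz":0.0025,"ax":0,"ay":0,"az":0,"jaw":-0.4},{"tx":0,"ty":0,"tz":0,"ax":0,"ay":0,"az":0,"jaw":-0.4},{"tx":0,"ty":0,"tz":0,"ax":0,"ay":0,"az":0,"jaw":0.1},{"tx":0,"ty":0,"tz":0,"ax":0,"ay":0,"az":0,"jaw":0.2},{"tx":0,"ty":0,"tz":0,"ax":0,"ay":0,"az":0,"jaw":0.2},{"tx":0,"ty":0,"tz":-0.03,"ax":0,"ay":0,"az":0,"jaw":0.2},{"tx":0,"ty":0,"tz":-0.06,"ax":0,"ay":0,"az":0,"jaw":0.2}]' 30
python3 -m handwheel '[{"tx":0,"ty":0,"tz":-0.06,"ax":0,"ay":0,"az":0,"jaw":1},{"tx":0,"ty":0,"tz":-0.06,"ax":0,"ay":0,"az":0,"jaw":1},{"tx":0,"ty":0,"tz":-0.06,"ax":0,"ay":0,"az":3.1,"jaw":1},{"tx":-0.02,"ty":-0.045,"tz":-0.01,"ax":0,"ay":0,"az":3.2,"jaw":1},{"tx":-0.02,"ty":-0.045,"tz":0,"ax":0,"ay":0,"az":0,"jaw":1},{"tx":-0.02,"ty":-0.045,"tz":0,"ax":0,"ay":0,"az":0,"jaw":1},{"tx":-0.02,"ty":-0.045,"tz":0,"ax":0,"ay":0,"az":0,"jaw":1},{"tx":0,"ty":0,"tz":0,"ax":0,"ay":0,"az":0,"jaw":1},{"tx":0,"ty":0,"tz":0,"ax":0,"ay":0,"az":0,"jaw":1},{"tx":0,"ty":0,"tz":0,"ax":0,"ay":0,"az":0,"jaw":1}]' 30
python3 - <<'E'
from h import *
snap('scene','s11');snap('top','t11')
to(.6505,.155,.182,-94.2)
tray('t11')
im=cv2.imread('pics/s11.png').astype(int)
ys=np.arange(.0,.24,.005)
print([(round(float(y),3),int(im[int(v),int(u),2]-im[int(v),int(u),0])) for y in ys for u,v in [proj('s0',(.6389+.073*y,y,.224))]])
a=cv2.imread('pics/t11.png').astype(int)
print([(round(float(y),3),int(a[int(v),int(u),2]-a[int(v),int(u),0])) for y in np.arange(-.06,.21,.01) for u,v in [proj('t11',(.464-.037*(y-.085),y,.04))]])
E
```

```text
time: 41.0
ee_pos: [0.4637, 0.0726, 0.1013]
tcp_rot: [179.8, -0.1, -87.9]
wrist_force: [0.4, 0.4, 0.3]
opening: 0.0514
grasp_force: 0.0
time: 42.25
ee_pos: [0.6486, 0.1416, 0.2941]
tcp_rot: [-179.8, -0.0, -94.3]
wrist_force: [0.6, 0.3, 0.3]
opening: 0.0855
grasp_force: 0.0
turn [-0.19  0.01 -0.05] shift [-0.0135 -0.0009  0.1123]
t11 bbox [ 195  232  100   73 4898]
((244.5, 268.0), (72.0, 99.0), 90.0) [0.4674 0.0959 0.025 ]
[(0.0, 3), (0.005, 7), (0.01, 11), (0.015, 11), (0.02, 10), (0.025, 10), (0.03, 12), (0.035, 12), (0.04, 12), (0.045, 10), (0.05, 11), (0.055, 12), (0.06, 16), (0.065, 24), (0.07, 6), (0.075, 0), (0.08, 23), (0.085, 24), (0.09, 26), (0.095, 27), (0.1, 28), (0.105, 29), (0.11, 28), (0.115, 30), (0.12, 27), (0.125, 51), (0.13, 48), (0.135, 55), (0.14, 60), (0.145, 59), (0.15, 58), (0.155, 42), (0.16, 39), (0.165, 42), (0.17, 84), (0.175, 92), (0.18, 91), (0.185, 94), (0.19, 90), (0.195, 16), (0.2, 26), (0.205, 69), (0.21, 89), (0.215, 83), (0.22, 90), (0.225, 53), (0.23, 6), (0.235, 5)]
[(-0.06, 53), (-0.05, 8), (-0.04, 5), (-0.03, 4), (-0.02, 5), (-0.01, 6), (0.0, 5), (0.01, 4), (0.02, 4), (0.03, 16), (0.04, 35), (0.05, 39), (0.06, 41), (0.07, 42), (0.08, 41), (0.09, 39), (0.1, 35), (0.11, 6), (0.12, 36), (0.13, 56), (0.14, 19), (0.15, 12), (0.16, 14), (0.17, 16), (0.18, 16), (0.19, 18), (0.2, 19)]
```

Sleeve1 lies in the tray from y = 0.035 to 0.107, clear of sleeve0. I'll grip sleeve2 toward its outer end, at y about 0.141, to keep the gripper body clear of wheel2.

```bash
python3 -m handwheel '[{"tx":0,"ty":0,"tz":0.03,"ax":0,"ay":0,"az":0,"jaw":1},{"tx":0,"ty":0,"tz":0.03,"ax":0,"ay":0,"az":0,"jaw":1},{"tx":0,"ty":0,"tz":0.03,"ax":0,"ay":0,"az":0,"jaw":1},{"tx":0,"ty":0,"tz":0.02,"ax":0,"ay":0,"az":0,"jaw":1},{"tx":0,"ty":0,"tz":0,"ax":0,"ay":0,"az":0,"jaw":0.2},{"tx":0,"ty":0,"tz":0,"ax":0,"ay":0,"az":0,"jaw":0},{"tx":0,"ty":0,"tz":0,"ax":0,"ay":0,"az":0,"jaw":-0.4},{"tx":0,"ty":0,"tz":0,"ax":0,"ay":0,"az":0,"jaw":-0.4},{"tx":0,"ty":0,"tz":0,"ax":0,"ay":0,"az":0,"jaw":-0.4},{"tx":0,"ty":0,"tz":0,"ax":0,"ay":0,"az":0,"jaw":-0.4}]' 40
python3 -m handwheel '[{"tx":0,"ty":0,"tz":-0.002,"ax":0,"ay":0,"az":0,"jaw":-0.4},{"tx":0.005,"ty":0,"tz":-0.001,"ax":0,"ay":0,"az":0,"jaw":-0.4},{"tx":0.012,"ty":0,"tz":0,"ax":0,"ay":0,"az":0,"jaw":-0.4},{"tx":0.02,"ty":0,"tz":0,"ax":0,"ay":0,"az":0,"jaw":-0.4},{"tx":0.025,"ty":0,"tz":0,"ax":0,"ay":0,"az":0,"jaw":-0.4},{"tx":0.025,"ty":0,"tz":0,"ax":0,"ay":0,"az":0,"jaw":-0.4},{"tx":0.025,"ty":0,"tz":0,"ax":0,"ay":0,"az":0,"jaw":-0.4},{"tx":0.025,"ty":0,"tz":0,"ax":0,"ay":0,"az":0,"jaw":-0.4},{"tx":0.025,"ty":0,"tz":0,"ax":0,"ay":0,"az":0,"jaw":-0.4},{"tx":0.025,"ty":0,"tz":0,"ax":0,"ay":0,"az":0,"jaw":-0.4}]' 40
python3 -m handwheel '[{"tx":0.025,"ty":0,"tz":0,"ax":0,"ay":0,"az":0,"jaw":-0.4},{"tx":0.025,"ty":0,"tz":0,"ax":0,"ay":0,"az":0,"jaw":-0.4},{"tx":0.025,"ty":0,"tz":0,"ax":0,"ay":0,"az":0,"jaw":-0.4},{"tx":0.025,"ty":0,"tz":0,"ax":0,"ay":0,"az":0,"jaw":-0.4},{"tx":0.01,"ty":0,"tz":0,"ax":0,"ay":0,"az":0,"jaw":-0.4},{"tx":0,"ty":0.04,"tz":0,"ax":0,"ay":0,"az":-6.4,"jaw":-0.4},{"tx":0,"ty":0.045,"tz":0,"ax":0,"ay":0,"az":0,"jaw":-0.4},{"tx":0,"ty":0.045,"tz":0,"ax":0,"ay":0,"az":0,"jaw":-0.4},{"tx":0,"ty":0.025,"tz":0,"ax":0,"ay":0,"az":0,"jaw":-0.4},{"tx":0,"ty":0,"tz":0,"ax":0,"ay":0,"az":0,"jaw":-0.4}]' 40
python3 - <<'E'
from h import *
snap('top','t12');tray('t12')
to(.4672,-.023,.06,-87.9)
E
```

```text
time: 43.6
ee_pos: [0.65, 0.142, 0.1842]
tcp_rot: [-179.8, 0.0, -94.2]
wrist_force: [-1.5, 0.0, 6.3]
opening: 0.036
grasp_force: 39.9
time: 44.85
ee_pos: [0.6352, -0.0471, 0.1856]
tcp_rot: [-179.9, -0.0, -94.3]
wrist_force: [0.7, -0.0, 0.6]
opening: 0.0358
grasp_force: 39.9
time: 46.1
ee_pos: [0.4715, -0.1559, 0.1862]
tcp_rot: [-179.9, -0.1, -87.9]
wrist_force: [0.1, 0.2, -0.1]
opening: 0.0359
grasp_force: 40.3
t12 bbox [ 202  247   94   46 3410]
((248.15977478027344, 269.21051025390625), (43.98752975463867, 93.28307342529297), 88.63607025146484) [0.4639 0.0845 0.025 ]
turn [-0.13 -0.06  0.02] shift [-0.133   0.0005  0.126 ]
```

```bash
python3 -m handwheel '[{"tx":-0.044,"ty":0.0005,"tz":0,"ax":0,"ay":0,"az":0,"jaw":-0.4},{"tx":-0.045,"ty":0,"tz":0,"ax":0,"ay":0,"az":0,"jaw":-0.4},{"tx":-0.044,"ty":0,"tz":0,"ax":0,"ay":0,"az":0,"jaw":-0.4},{"tx":0,"ty":0,"tz":0.03,"ax":0,"ay":0,"az":0,"jaw":-0.4},{"tx":0,"ty":0,"tz":0.045,"ax":0,"ay":0,"az":0,"jaw":-0.4},{"tx":0,"ty":0,"tz":0.04,"ax":0,"ay":0,"az":0,"jaw":-0.4},{"tx":0,"ty":0,"tz":0.02,"ax":0,"ay":0,"az":0,"jaw":-0.4},{"tx":0,"ty":0,"tz":0,"ax":0,"ay":0,"az":0,"jaw":-0.4},{"tx":0,"ty":0,"tz":0,"ax":0,"ay":0,"az":0,"jaw":-0.4},{"tx":0,"ty":0,"tz":0,"ax":0,"ay":0,"az":0,"jaw":-0.4}]' 40
```

```text
time: 47.4
ee_pos: [0.4683, -0.0228, 0.0515]
tcp_rot: [-179.8, -0.0, -87.8]
wrist_force: [-0.2, 0.5, -1.3]
opening: 0.0356
grasp_force: 40.3
```

```bash
python3 -m handwheel '[{"tx":0,"ty":0,"tz":0.018,"ax":0,"ay":0,"az":0,"jaw":-0.4},{"tx":0,"ty":0,"tz":0.014,"ax":0,"ay":0,"az":0,"jaw":-0.4},{"tx":0,"ty":0,"tz":0.006,"ax":0,"ay":0,"az":0,"jaw":-0.4},{"tx":0,"ty":0,"tz":0.0025,"ax":0,"ay":0,"az":0,"jaw":-0.4},{"tx":0,"ty":0,"tz":0,"ax":0,"ay":0,"az":0,"jaw":-0.4},{"tx":0,"ty":0,"tz":0,"ax":0,"ay":0,"az":0,"jaw":0.1},{"tx":0,"ty":0,"tz":0,"ax":0,"ay":0,"az":0,"jaw":0.2},{"tx":0,"ty":0,"tz":0,"ax":0,"ay":0,"az":0,"jaw":0.2},{"tx":0,"ty":0,"tz":-0.03,"ax":0,"ay":0,"az":0,"jaw":0.2},{"tx":0,"ty":0,"tz":-0.06,"ax":0,"ay":0,"az":0,"jaw":0.2}]' 30
python3 -m handwheel '[{"tx":0,"ty":0,"tz":-0.021,"ax":0,"ay":0,"az":9.64,"jaw":0.1},{"tx":0,"ty":0,"tz":-0.021,"ax":0,"ay":0,"az":9.64,"jaw":0.1},{"tx":0,"ty":0,"tz":-0.021,"ax":0,"ay":0,"az":9.64,"jaw":0.1},{"tx":0,"ty":0,"tz":-0.021,"ax":0,"ay":0,"az":9.64,"jaw":0.1},{"tx":0,"ty":0,"tz":-0.021,"ax":0,"ay":0,"az":9.64,"jaw":0.1},{"tx":0,"ty":0,"tz":-0.021,"ax":0,"ay":0,"az":9.64,"jaw":0.1},{"tx":0,"ty":0,"tz":-0.021,"ax":0,"ay":0,"az":9.64,"jaw":0.1},{"tx":0,"ty":0,"tz":-0.021,"ax":0,"ay":0,"az":9.64,"jaw":0.1},{"tx":0,"ty":0,"tz":-0.021,"ax":0,"ay":0,"az":9.64,"jaw":0.1},{"tx":0,"ty":0,"tz":-0.021,"ax":0,"ay":0,"az":9.64,"jaw":0.1}]' 30
python3 - <<'E'
from h import *
snap('top','t13');snap('scene','s13');tray('t13')
to(.6539,.2062,.31,175.8)
im=cv2.imread('pics/s13.png').astype(int)
ys=np.arange(.14,.245,.003)
print([(round(float(y),3),int(im[int(v),int(u),2]-im[int(v),int(u),0])) for y in ys for u,v in [proj('s0',(.6389+.073*y,y,.265))]])
a=cv2.imread('pics/t13.png').astype(int)
print([(round(float(y),3),int(a[int(v),int(u),2]-a[int(v),int(u),0])) for y in np.arange(-.06,.21,.01) for u,v in [proj('t13',(.464-.037*(y-.085),y,.04))]])
E
```

```text
time: 48.65
ee_pos: [0.4659, -0.0228, 0.0989]
tcp_rot: [179.8, -0.0, -87.8]
wrist_force: [1.7, -0.6, -0.2]
opening: 0.0512
grasp_force: 0.0
time: 49.9
ee_pos: [0.4672, -0.0227, 0.3106]
tcp_rot: [-180.0, 0.1, 175.4]
wrist_force: [1.5, 1.5, -0.7]
opening: 0.0471
grasp_force: 0.0
t13 bbox [ 202  232  107   73 7057]
((255.0, 268.0), (105.99998474121094, 71.99998474121094), 0.0) [0.4679 0.0636 0.025 ]
turn [-0.03  0.23 -0.15] shift [-0.1689  0.2419  0.0018]
[(0.14, 4), (0.143, 5), (0.146, 3), (0.149, 1), (0.152, 1), (0.155, 16), (0.158, 70), (0.161, 67), (0.164, 68), (0.167, 66), (0.17, 68), (0.173, 68), (0.176, 70), (0.179, 59), (0.182, 30), (0.185, 25), (0.188, 26), (0.191, 26), (0.194, 72), (0.197, 90), (0.2, 90), (0.203, 98), (0.206, 97), (0.209, 98), (0.212, 84), (0.215, 51), (0.218, 4), (0.221, 4), (0.224, 5), (0.227, 5), (0.23, 5), (0.233, 4), (0.236, 6), (0.239, 5), (0.242, 6)]
[(-0.06, 6), (-0.05, 6), (-0.04, 13), (-0.03, 8), (-0.02, 8), (-0.01, 8), (0.0, 8), (0.01, 8), (0.02, 9), (0.03, 10), (0.04, 10), (0.05, 10), (0.06, 10), (0.07, 12), (0.08, 13), (0.09, 13), (0.1, 14), (0.11, 14), (0.12, 13), (0.13, 13), (0.14, 15), (0.15, 13), (0.16, 13), (0.17, 14), (0.18, 39), (0.19, 27), (0.2, 5)]
```

Wheel2's rim is centred at y about 0.205. I'm moving above it with a narrower opening so the fingers clear the chuck jaws.

```bash
python3 -m handwheel '[{"tx":-0.0281,"ty":0.0402,"tz":0,"ax":0,"ay":0.2,"az":-0.1,"jaw":-0.2},{"tx":-0.0281,"ty":0.0402,"tz":0,"ax":0,"ay":0,"az":0,"jaw":-0.2},{"tx":-0.0281,"ty":0.0402,"tz":0,"ax":0,"ay":0,"az":0,"jaw":-0.2},{"tx":-0.0281,"ty":0.0402,"tz":0,"ax":0,"ay":0,"az":0,"jaw":-0.2},{"tx":-0.0281,"ty":0.0402,"tz":0,"ax":0,"ay":0,"az":0,"jaw":-0.2},{"tx":-0.0281,"ty":0.0402,"tz":0,"ax":0,"ay":0,"az":0,"jaw":-0.2},{"tx":0,"ty":0,"tz":0,"ax":0,"ay":0,"az":0,"jaw":-0.2},{"tx":0,"ty":0,"tz":0,"ax":0,"ay":0,"az":0,"jaw":-0.2},{"tx":0,"ty":0,"tz":0,"ax":0,"ay":0,"az":0,"jaw":-0.2},{"tx":0,"ty":0,"tz":0,"ax":0,"ay":0,"az":0,"jaw":-0.2}]' 30
python3 - <<'E'
from h import *
snap('wrist','w14');snap('top','t14');tray('t14')
to(.6539,.2055,.237,175.8)
im=cv2.imread('pics/w14.png').astype(int)
# horizontal brown profile across wheel, rows near the wheel rim
for r in (190,220,250): print(r,[(u,int(im[r,u,2]-im[r,u,0])) for u in range(230,322,4)])
print(proj('w14',(.6539,.2055,.267)),proj('w14',(.60,.209,.234)))
a=cv2.imread('pics/t14.png').astype(int)
print([(round(float(y),3),int(a[int(v),int(u),2]-a[int(v),int(u),0])) for y in np.arange(-.06,.21,.01) for u,v in [proj('t14',(.464-.037*(y-.085),y,.04))]])
E
```

```text
time: 51.25
ee_pos: [0.6523, 0.2048, 0.311]
tcp_rot: [180.0, -0.0, 175.8]
wrist_force: [0.0, -0.3, -0.6]
opening: 0.0343
grasp_force: 0.0
t14 bbox [ 195  246  100   59 3639]
((244.5, 275.0), (58.0, 99.0), 90.0) [0.4462 0.0951 0.025 ]
turn [-0.   -0.07  0.04] shift [-0.0014  0.0006  0.0735]
190 [(230, 49), (234, 48), (238, 45), (242, 47), (246, 48), (250, 43), (254, 48), (258, 39), (262, 40), (266, 50), (270, 57), (274, 62), (278, 77), (282, 63), (286, 57), (290, 113), (294, 110), (298, 109), (302, 109), (306, 59), (310, 46), (314, 44), (318, 47)]
220 [(230, 5), (234, 4), (238, 3), (242, 2), (246, 7), (250, 6), (254, 7), (258, 51), (262, 51), (266, 42), (270, 38), (274, 47), (278, 55), (282, 53), (286, 55), (290, 44), (294, 6), (298, 7), (302, 10), (306, 8), (310, 11), (314, 11), (318, 6)]
250 [(230, 83), (234, 83), (238, 86), (242, 84), (246, 86), (250, 88), (254, 87), (258, 71), (262, 73), (266, 77), (270, 84), (274, 80), (278, 92), (282, 78), (286, 76), (290, 85), (294, 84), (298, 80), (302, 84), (306, 94), (310, 96), (314, 96), (318, 97)]
[277.2 244.5] [276.3 143.7]
[(-0.06, 51), (-0.05, 10), (-0.04, 61), (-0.03, 63), (-0.02, 62), (-0.01, 65), (0.0, 64), (0.01, 64), (0.02, 56), (0.03, 23), (0.04, 44), (0.05, 34), (0.06, 33), (0.07, 34), (0.08, 35), (0.09, 37), (0.1, 37), (0.11, 5), (0.12, 38), (0.13, 41), (0.14, 42), (0.15, 40), (0.16, 52), (0.17, 61), (0.18, 62), (0.19, 28), (0.2, 4)]
```

All three sleeves lie in the tray, from y = -0.045 to 0.025, 0.037 to 0.105 and 0.117 to 0.187. Wheel2 is centred at column 273.5. I'm descending and gripping.

```bash
python3 -m handwheel '[{"tx":-0.0014,"ty":0,"tz":0.02,"ax":0,"ay":0,"az":0,"jaw":-0.2},{"tx":0,"ty":0,"tz":0.018,"ax":0,"ay":0,"az":0,"jaw":-0.2},{"tx":0,"ty":0,"tz":0.015,"ax":0,"ay":0,"az":0,"jaw":-0.2},{"tx":0,"ty":0,"tz":0.012,"ax":0,"ay":0,"az":0,"jaw":-0.2},{"tx":0,"ty":0,"tz":0.0085,"ax":0,"ay":0,"az":0,"jaw":-0.2},{"tx":0,"ty":0,"tz":0,"ax":0,"ay":0,"az":0,"jaw":-0.3},{"tx":0,"ty":0,"tz":0,"ax":0,"ay":0,"az":0,"jaw":-0.6},{"tx":0,"ty":0,"tz":0,"ax":0,"ay":0,"az":0,"jaw":-0.8},{"tx":0,"ty":0,"tz":0,"ax":0,"ay":0,"az":0,"jaw":-0.8},{"tx":0,"ty":0,"tz":0,"ax":0,"ay":0,"az":0,"jaw":-0.8}]' 60
```

```text
time: 52.6
ee_pos: [0.6542, 0.2055, 0.2364]
tcp_rot: [-180.0, -0.1, 175.9]
wrist_force: [-0.9, -0.8, 4.3]
opening: 0.019
grasp_force: 59.4
```

```bash
python3 -m handwheel '[{"tx":0,"ty":0,"tz":-0.002,"ax":0,"ay":0,"az":0,"jaw":-0.8},{"tx":0,"ty":-0.004,"tz":-0.001,"ax":0,"ay":0,"az":0,"jaw":-0.8},{"tx":0,"ty":-0.008,"tz":0,"ax":0,"ay":0,"az":0,"jaw":-0.8},{"tx":0,"ty":-0.012,"tz":0,"ax":0,"ay":0,"az":0,"jaw":-0.8},{"tx":0,"ty":-0.015,"tz":0,"ax":0,"ay":0,"az":0,"jaw":-0.8},{"tx":0,"ty":-0.015,"tz":0,"ax":0,"ay":0,"az":0,"jaw":-0.8},{"tx":0,"ty":-0.015,"tz":0,"ax":0,"ay":0,"az":0,"jaw":-0.8},{"tx":0,"ty":-0.015,"tz":0,"ax":0,"ay":0,"az":0,"jaw":-0.8},{"tx":0,"ty":-0.015,"tz":0,"ax":0,"ay":0,"az":0,"jaw":-0.8},{"tx":0,"ty":0,"tz":0,"ax":0,"ay":0,"az":0,"jaw":-0.8}]' 60
python3 -m handwheel '[{"tx":0,"ty":-0.014,"tz":0,"ax":0,"ay":0,"az":0,"jaw":-0.8},{"tx":0,"ty":-0.014,"tz":0,"ax":0,"ay":0,"az":0,"jaw":-0.8},{"tx":0,"ty":-0.014,"tz":0,"ax":0,"ay":0,"az":0,"jaw":-0.8},{"tx":0,"ty":-0.014,"tz":0,"ax":0,"ay":0,"az":0,"jaw":-0.8},{"tx":0,"ty":-0.014,"tz":0,"ax":0,"ay":0,"az":0,"jaw":-0.8},{"tx":0,"ty":-0.014,"tz":0,"ax":0,"ay":0,"az":0,"jaw":-0.8},{"tx":0,"ty":-0.014,"tz":0,"ax":0,"ay":0,"az":0,"jaw":-0.8},{"tx":0,"ty":-0.014,"tz":0,"ax":0,"ay":0,"az":0,"jaw":-0.8},{"tx":0,"ty":0,"tz":0,"ax":0,"ay":0,"az":0,"jaw":-0.8},{"tx":0,"ty":0,"tz":0,"ax":0,"ay":0,"az":0,"jaw":-0.8}]' 60
python3 -c "
from h import *
to(.6389-.073*.175,-.175,.2392,175.8)"
```

```text
time: 53.85
ee_pos: [0.6469, 0.1056, 0.2391]
tcp_rot: [-180.0, -0.1, 175.8]
wrist_force: [0.6, 0.7, -0.6]
opening: 0.0191
grasp_force: 58.8
time: 55.1
ee_pos: [0.6388, -0.0048, 0.239]
tcp_rot: [-180.0, -0.2, 175.9]
wrist_force: [-0.3, 1.6, -2.4]
opening: 0.0192
grasp_force: 58.8
turn [-0.02 -0.15  0.06] shift [ 0.0002 -0.1707 -0.0002]
```

```bash
python3 -m handwheel '[{"tx":0,"ty":-0.014,"tz":0,"ax":0,"ay":0,"az":0,"jaw":-0.8},{"tx":0,"ty":-0.014,"tz":0,"ax":0,"ay":0,"az":0,"jaw":-0.8},{"tx":0,"ty":-0.014,"tz":0,"ax":0,"ay":0,"az":0,"jaw":-0.8},{"tx":0,"ty":-0.014,"tz":0,"ax":0,"ay":0,"az":0,"jaw":-0.8},{"tx":0,"ty":-0.014,"tz":0,"ax":0,"ay":0,"az":0,"jaw":-0.8},{"tx":0,"ty":-0.014,"tz":0,"ax":0,"ay":0,"az":0,"jaw":-0.8},{"tx":0,"ty":-0.014,"tz":0,"ax":0,"ay":0,"az":0,"jaw":-0.8},{"tx":0,"ty":-0.014,"tz":0,"ax":0,"ay":0,"az":0,"jaw":-0.8},{"tx":0,"ty":-0.02,"tz":0,"ax":0,"ay":0,"az":0,"jaw":-0.8},{"tx":0,"ty":-0.025,"tz":0,"ax":0,"ay":0,"az":0,"jaw":-0.8}]' 60
python3 -c "
from h import *
to(.5295,-.206,.17,-173.5)"
```

```text
time: 56.35
ee_pos: [0.6274, -0.1627, 0.2391]
tcp_rot: [-180.0, -0.1, 175.9]
wrist_force: [-0.2, -1.1, -1.6]
opening: 0.0188
grasp_force: 59.1
turn [ -0.03  -0.14 -10.61] shift [ 0.1022 -0.032   0.0691]
```

```bash
python3 -m handwheel '[{"tx":0,"ty":0,"tz":0,"ax":0,"ay":-0.1,"az":-5.3,"jaw":-0.8},{"tx":0,"ty":0,"tz":0,"ax":0,"ay":0,"az":-5.3,"jaw":-0.8},{"tx":0.0255,"ty":-0.008,"tz":0,"ax":0,"ay":0,"az":0,"jaw":-0.8},{"tx":0.0255,"ty":-0.008,"tz":0,"ax":0,"ay":0,"az":0,"jaw":-0.8},{"tx":0.0255,"ty":-0.008,"tz":0.01,"ax":0,"ay":0,"az":0,"jaw":-0.8},{"tx":0.0255,"ty":-0.008,"tz":0.02,"ax":0,"ay":0,"az":0,"jaw":-0.8},{"tx":0,"ty":0,"tz":0.02,"ax":0,"ay":0,"az":0,"jaw":-0.8},{"tx":0,"ty":0,"tz":0.019,"ax":0,"ay":0,"az":0,"jaw":-0.8},{"tx":0,"ty":0,"tz":0,"ax":0,"ay":0,"az":0,"jaw":-0.8},{"tx":0,"ty":0,"tz":0,"ax":0,"ay":0,"az":0,"jaw":-0.8}]' 60
python3 - <<'E'
from h import *
snap('wrist','w15');st();to(.5295,-.206,.15,-173.5)
im=cv2.cvtColor(cv2.imread('pics/w15.png'),6).astype(int)
for y in (-.194,-.206,-.218): # slot edges on the rack top, far/near ends
    print(y,[proj('w15',(.5295+dx*.9936,y+dx*.113,.06)).tolist() for dx in (-.063,-.05,.05,.063)])
for r in range(122,150,4): print(r,im[r,235:315:2].tolist())
E
```

```text
time: 57.6
ee_pos: [0.5299, -0.2052, 0.1711]
tcp_rot: [-180.0, -0.0, -173.5]
wrist_force: [-0.0, 0.4, -0.8]
opening: 0.0193
grasp_force: 59.0
57.65 [ 0.53   -0.2051  0.1712] [-1.7994e+02  1.0000e-02 -1.7354e+02] [ 0.  -0.6 -0.3] 0.019 59.0
turn [-0.06  0.01 -0.04] shift [ 0.0006 -0.0008  0.0212]
-0.194 [[291.5, 126.7], [291.3, 145.6], [289.7, 274.5], [289.5, 289.5]]
-0.206 [[274.6, 124.7], [274.6, 143.7], [274.6, 272.9], [274.6, 288.0]]
-0.218 [[257.6, 122.7], [257.8, 141.7], [259.4, 271.4], [259.6, 286.4]]
122 [120, 118, 116, 120, 119, 120, 115, 126, 123, 125, 123, 124, 123, 126, 122, 133, 137, 139, 140, 137, 139, 139, 140, 141, 123, 72, 76, 79, 70, 61, 59, 57, 58, 60, 59, 61, 64, 68, 67, 62]
126 [115, 114, 115, 115, 113, 115, 106, 105, 100, 102, 93, 53, 47, 57, 65, 73, 74, 70, 78, 93, 95, 93, 82, 80, 75, 71, 74, 59, 36, 41, 50, 48, 55, 54, 53, 51, 50, 48, 54, 51]
130 [139, 139, 144, 144, 146, 141, 137, 136, 135, 137, 120, 64, 41, 51, 51, 67, 69, 66, 74, 92, 88, 92, 85, 77, 70, 73, 60, 47, 43, 54, 57, 56, 62, 65, 61, 62, 59, 62, 60, 60]
134 [143, 140, 145, 145, 147, 143, 137, 137, 136, 141, 119, 66, 45, 44, 78, 109, 115, 96, 90, 102, 100, 94, 74, 70, 72, 69, 49, 45, 44, 56, 60, 53, 59, 66, 65, 57, 61, 56, 63, 64]
138 [142, 138, 143, 147, 142, 143, 134, 137, 138, 136, 124, 67, 72, 108, 113, 112, 120, 102, 80, 72, 67, 75, 76, 71, 70, 59, 39, 40, 40, 56, 60, 63, 59, 65, 64, 60, 61, 58, 63, 60]
142 [138, 139, 144, 145, 143, 142, 139, 138, 134, 139, 126, 68, 67, 91, 83, 90, 93, 89, 92, 72, 53, 56, 59, 59, 56, 53, 52, 41, 45, 56, 52, 58, 58, 64, 61, 64, 63, 65, 59, 66]
146 [140, 138, 138, 142, 143, 143, 137, 138, 136, 116, 93, 90, 98, 101, 96, 93, 90, 60, 59, 57, 54, 51, 53, 56, 59, 66, 58, 55, 59, 55, 56, 61, 65, 63, 55, 58, 59, 66, 62, 63]
```

Run:
```python
from h import *
for n in ('w7','w15'):
    im=cv2.GaussianBlur(cv2.cvtColor(cv2.imread(f'pics/{n}.png'),6),(3,3),0).astype(int)
    for r in (128,132): print(n,r,im[r,246:302:2].tolist())
    b=cv2.imread(f'pics/{n}.png').astype(int)
    for r in (180,230,):print(n,r,im[r,236:312:3].tolist())
```

```text
w7 128 [140, 137, 137, 138, 132, 95, 51, 46, 48, 53, 60, 61, 62, 74, 85, 85, 83, 73, 70, 73, 69, 52, 43, 75, 122, 135, 135, 133]
w7 132 [139, 137, 137, 137, 132, 95, 50, 44, 52, 64, 74, 82, 84, 90, 89, 89, 87, 82, 75, 70, 59, 49, 44, 76, 121, 135, 135, 132]
w7 180 [135, 137, 130, 116, 122, 139, 155, 171, 170, 168, 169, 172, 176, 180, 181, 176, 167, 156, 87, 70, 67, 63, 46, 43, 44, 45]
w7 230 [130, 124, 125, 99, 152, 159, 159, 137, 120, 144, 148, 89, 73, 75, 79, 80, 77, 76, 77, 82, 85, 79, 63, 59, 63, 62]
w15 128 [137, 135, 134, 133, 130, 95, 50, 47, 52, 59, 66, 67, 69, 80, 92, 93, 91, 80, 76, 77, 76, 68, 46, 46, 55, 57, 59, 62]
w15 132 [139, 137, 138, 138, 131, 91, 51, 47, 51, 61, 69, 68, 69, 85, 89, 88, 85, 74, 73, 74, 64, 49, 41, 46, 57, 59, 61, 63]
w15 180 [137, 138, 141, 135, 117, 131, 117, 85, 88, 82, 82, 79, 78, 74, 78, 77, 71, 63, 63, 66, 69, 61, 46, 48, 48, 56]
w15 230 [81, 68, 70, 70, 60, 59, 65, 72, 76, 78, 82, 81, 77, 68, 62, 57, 60, 60, 65, 64, 63, 62, 63, 60, 62, 61]
```

Slot 0 sits in this picture exactly where slot 1 did before wheel0 went in (edges 256 and 292.6), so the same descent applies.

```bash
python3 -m handwheel '[{"tx":0.0005,"ty":-0.0007,"tz":0.008,"ax":0,"ay":0,"az":0,"jaw":-0.8},{"tx":0,"ty":0,"tz":0.006,"ax":0,"ay":0,"az":0,"jaw":-0.8},{"tx":0,"ty":0,"tz":0.004,"ax":0,"ay":0,"az":0,"jaw":-0.8},{"tx":0,"ty":0,"tz":0.003,"ax":0,"ay":0,"az":0,"jaw":-0.8},{"tx":0,"ty":0,"tz":0.003,"ax":0,"ay":0,"az":0,"jaw":-0.8},{"tx":0,"ty":0,"tz":0.003,"ax":0,"ay":0,"az":0,"jaw":-0.8},{"tx":0,"ty":0,"tz":0.003,"ax":0,"ay":0,"az":0,"jaw":-0.8},{"tx":0,"ty":0,"tz":0.003,"ax":0,"ay":0,"az":0,"jaw":-0.8},{"tx":0,"ty":0,"tz":0,"ax":0,"ay":0,"az":0,"jaw":-0.8},{"tx":0,"ty":0,"tz":0,"ax":0,"ay":0,"az":0,"jaw":-0.8}]' 60
```

```text
time: 58.9
ee_pos: [0.5292, -0.2056, 0.1373]
tcp_rot: [-180.0, -0.0, -173.5]
wrist_force: [-0.2, -0.3, -2.1]
opening: 0.0193
grasp_force: 59.0
```

```bash
python3 -m handwheel '[{"tx":0,"ty":0,"tz":0.004,"ax":0,"ay":0,"az":0,"jaw":-0.8},{"tx":0,"ty":0,"tz":0.004,"ax":0,"ay":0,"az":0,"jaw":-0.8},{"tx":0,"ty":0,"tz":0.004,"ax":0,"ay":0,"az":0,"jaw":-0.8},{"tx":0,"ty":0,"tz":0.004,"ax":0,"ay":0,"az":0,"jaw":-0.8},{"tx":0,"ty":0,"tz":0.004,"ax":0,"ay":0,"az":0,"jaw":-0.8},{"tx":0,"ty":0,"tz":0.004,"ax":0,"ay":0,"az":0,"jaw":-0.8},{"tx":0,"ty":0,"tz":0.003,"ax":0,"ay":0,"az":0,"jaw":-0.8},{"tx":0,"ty":0,"tz":0.001,"ax":0,"ay":0,"az":0,"jaw":-0.8},{"tx":0,"ty":0,"tz":0,"ax":0,"ay":0,"az":0,"jaw":-0.8},{"tx":0,"ty":0,"tz":0,"ax":0,"ay":0,"az":0,"jaw":-0.8}]' 60
python3 -m handwheel '[{"tx":0,"ty":0,"tz":0.001,"ax":0,"ay":0,"az":0,"jaw":-0.8},{"tx":0,"ty":0,"tz":0.001,"ax":0,"ay":0,"az":0,"jaw":-0.8},{"tx":0,"ty":0,"tz":0.001,"ax":0,"ay":0,"az":0,"jaw":-0.8},{"tx":0,"ty":0,"tz":0.0005,"ax":0,"ay":0,"az":0,"jaw":-0.8},{"tx":0,"ty":0,"tz":0.0005,"ax":0,"ay":0,"az":0,"jaw":-0.8},{"tx":0,"ty":0,"tz":0.0005,"ax":0,"ay":0,"az":0,"jaw":-0.8},{"tx":0,"ty":0,"tz":0,"ax":0,"ay":0,"az":0,"jaw":-0.8},{"tx":0,"ty":0,"tz":0,"ax":0,"ay":0,"az":0,"jaw":-0.8},{"tx":0,"ty":0,"tz":0,"ax":0,"ay":0,"az":0,"jaw":-0.8},{"tx":0,"ty":0,"tz":0,"ax":0,"ay":0,"az":0,"jaw":-0.8}]' 60
```

```text
time: 60.15
ee_pos: [0.5293, -0.2056, 0.1093]
tcp_rot: [-180.0, -0.0, -173.5]
wrist_force: [0.3, -0.1, -1.4]
opening: 0.0192
grasp_force: 59.0
time: 61.4
ee_pos: [0.5292, -0.2056, 0.1047]
tcp_rot: [-180.0, -0.1, -173.5]
wrist_force: [-0.6, -0.1, -1.1]
opening: 0.0193
grasp_force: 59.0
```

```bash
python3 -m handwheel '[{"tx":0,"ty":0,"tz":0.0005,"ax":0,"ay":0,"az":0,"jaw":-0.8},{"tx":0,"ty":0,"tz":0.0005,"ax":0,"ay":0,"az":0,"jaw":-0.8},{"tx":0,"ty":0,"tz":0.0005,"ax":0,"ay":0,"az":0,"jaw":-0.8},{"tx":0,"ty":0,"tz":0,"ax":0,"ay":0,"az":0,"jaw":-0.8},{"tx":0,"ty":0,"tz":0,"ax":0,"ay":0,"az":0,"jaw":-0.8},{"tx":0,"ty":0,"tz":0,"ax":0,"ay":0,"az":0,"jaw":-0.8},{"tx":0,"ty":0,"tz":0,"ax":0,"ay":0,"az":0,"jaw":-0.8},{"tx":0,"ty":0,"tz":0,"ax":0,"ay":0,"az":0,"jaw":-0.8},{"tx":0,"ty":0,"tz":0,"ax":0,"ay":0,"az":0,"jaw":-0.8},{"tx":0,"ty":0,"tz":0,"ax":0,"ay":0,"az":0,"jaw":-0.8}]' 60
```

```text
time: 62.65
ee_pos: [0.5293, -0.2056, 0.1035]
tcp_rot: [-180.0, -0.0, -173.5]
wrist_force: [-1.4, 0.6, 5.2]
opening: 0.0193
grasp_force: 60.0
```

The wheel touches the floor at 0.1035 as predicted. I'll release and retreat, then check the result numerically.

```bash
python3 -m handwheel '[{"tx":0,"ty":0,"tz":0,"ax":0,"ay":0,"az":0,"jaw":-0.5},{"tx":0,"ty":0,"tz":0,"ax":0,"ay":0,"az":0,"jaw":-0.3},{"tx":0,"ty":0,"tz":0,"ax":0,"ay":0,"az":0,"jaw":-0.1},{"tx":0,"ty":0,"tz":0,"ax":0,"ay":0,"az":0,"jaw":0},{"tx":0,"ty":0,"tz":0,"ax":0,"ay":0,"az":0,"jaw":0},{"tx":0,"ty":0,"tz":-0.005,"ax":0,"ay":0,"az":0,"jaw":0},{"tx":0,"ty":0,"tz":-0.02,"ax":0,"ay":0,"az":0,"jaw":0},{"tx":0,"ty":0,"tz":-0.04,"ax":0,"ay":0,"az":0,"jaw":0},{"tx":0,"ty":0,"tz":-0.06,"ax":0,"ay":0,"az":0,"jaw":0},{"tx":0,"ty":0,"tz":-0.06,"ax":0,"ay":0,"az":0,"jaw":0}]' 20
python3 -m handwheel '[{"tx":0.04,"ty":0,"tz":-0.02,"ax":0,"ay":0,"az":0,"jaw":0},{"tx":0.04,"ty":0,"tz":-0.02,"ax":0,"ay":0,"az":0,"jaw":0},{"tx":0.04,"ty":0,"tz":0,"ax":0,"ay":0,"az":0,"jaw":0},{"tx":0.04,"ty":-0.03,"tz":0,"ax":0,"ay":0,"az":0,"jaw":0},{"tx":0.02,"ty":-0.03,"tz":0,"ax":0,"ay":0,"az":0,"jaw":0},{"tx":0,"ty":-0.04,"tz":0,"ax":0,"ay":0,"az":0,"jaw":0},{"tx":0,"ty":-0.04,"tz":0,"ax":0,"ay":0,"az":0,"jaw":0},{"tx":0,"ty":0,"tz":0,"ax":0,"ay":0,"az":0,"jaw":0},{"tx":0,"ty":0,"tz":0,"ax":0,"ay":0,"az":0,"jaw":0},{"tx":0,"ty":0,"tz":0,"ax":0,"ay":0,"az":0,"jaw":0}]' 20
python3 - <<'E'
from h import *
snap('scene','s20');snap('top','t20');tray('t20')
im=cv2.imread('pics/s20.png').astype(int)
# vertical brightness profile up the +x rim of each wheel: expected equal top heights
for k,(x,y) in enumerate([(.5295,-.206),(.5367,-.2696),(.5439,-.3332),(.5511,-.3968)]):
    print(k,[(round(float(z),3),im[int(round(v)),int(round(u))].tolist()) for z in np.arange(.117,.156,.004) for u,v in [proj('s20',(x,y,z))]])
    print('  across',[(int(d*1000),int(im[int(round(v)),int(round(u)),2])) for d in np.arange(-.02,.021,.004) for u,v in [proj('s20',(x-.113*d,y+d,.125))]])
a=cv2.imread('pics/t20.png').astype(int)
print([(round(float(y),2),int(a[int(v),int(u),2]-a[int(v),int(u),0])) for y in np.arange(-.06,.21,.01) for u,v in [proj('t20',(.464-.037*(y-.085),y,.04))]])
E
```

```text
time: 63.9
ee_pos: [0.529, -0.2054, 0.2903]
tcp_rot: [-180.0, -0.0, -173.5]
wrist_force: [1.3, -1.3, 0.4]
opening: 0.0427
grasp_force: 0.0
time: 65.15
ee_pos: [0.3663, -0.3641, 0.329]
tcp_rot: [-179.9, -0.0, -173.5]
wrist_force: [-0.8, -0.3, -0.7]
opening: 0.0426
grasp_force: 0.0
t20 bbox [ 202  247   93   46 3136]
((247.7384033203125, 269.22802734375), (44.033573150634766, 92.421630859375), 88.72696685791016) [0.4638 0.0858 0.025 ]
0 [(0.117, [73, 121, 160]), (0.121, [82, 135, 178]), (0.125, [91, 147, 188]), (0.129, [88, 143, 185]), (0.133, [85, 138, 183]), (0.137, [84, 137, 182]), (0.141, [84, 134, 176]), (0.145, [77, 125, 167]), (0.149, [75, 121, 160]), (0.153, [72, 116, 153])]
  across [(-20, 139), (-16, 138), (-12, 122), (-8, 158), (-4, 178), (0, 188), (4, 185), (8, 173), (12, 89), (16, 134), (20, 133)]
1 [(0.117, [81, 132, 176]), (0.121, [83, 136, 179]), (0.125, [81, 129, 172]), (0.129, [76, 120, 160]), (0.133, [80, 132, 174]), (0.137, [88, 143, 187]), (0.141, [89, 142, 186]), (0.145, [84, 134, 179]), (0.149, [80, 129, 173]), (0.153, [79, 129, 171])]
  across [(-20, 79), (-16, 
[... 460 characters left out ...]
(0.117, [83, 134, 177]), (0.121, [77, 122, 163]), (0.125, [74, 119, 157]), (0.129, [75, 120, 159]), (0.133, [82, 133, 176]), (0.137, [87, 139, 185]), (0.141, [90, 143, 191]), (0.145, [85, 139, 187]), (0.149, [76, 127, 169]), (0.153, [58, 94, 128])]
  across [(-20, 80), (-16, 72), (-12, 75), (-8, 155), (-4, 158), (0, 157), (4, 169), (8, 146), (12, 51), (16, 54), (20, 53)]
[(-0.06, 52), (-0.05, 11), (-0.04, 63), (-0.03, 63), (-0.02, 62), (-0.01, 63), (0.0, 64), (0.01, 64), (0.02, 56), (0.03, 24), (0.04, 61), (0.05, 63), (0.06, 63), (0.07, 59), (0.08, 60), (0.09, 60), (0.1, 55), (0.11, 10), (0.12, 52), (0.13, 61), (0.14, 61), (0.15, 62), (0.16, 62), (0.17, 63), (0.18, 63), (0.19, 28), (0.2, 6)]
```

Both placed wheels are centred in their slots (±10 mm across), matching the parked wheel. The sleeves are in the tray, so I'm handing in.

```bash
python3 -c "
from h import *
print(workorder.job_done())"
```

```text
the job is handed in; nothing more can be done
None
```

I stripped the mandrel and handed the job in: both wheels (only two were fitted) stand home in rack slots 0 and 1, and all three sleeves lie on the tray floor; my last camera checks agreed, but the hand-in returned no verdict.

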